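# Put a culture flask into the roll-top dark chamber

### The job

Roll the slatted cover of the culture chamber all the way back, lay the flask flat and centred on the raised stage inside, in line with the stage and with its cap towards the chamber's front, then roll the cover fully shut. Keep the flask level all the time, and leave the bottle, the tip box and the dish stack where they are.

Things in the scene. Friction and masses are not known exactly. Their poses are not given: they have to be found in the camera images.
- chamber: White bench-top culture chamber, fixed, 376 mm deep (x), 270 mm wide (y), 233 mm high. D-shaped side walls 10 mm thick, 250 mm apart, their round edge 188 mm from the track axis. Origin: centre of its underside on the bench; x points from front to back, the front (-x) faces the robot, z is up. An upright front sill, 78 mm high, stands at x = -167 mm; the floor is 8 mm thick. Rigid.
- track_axis (a point): Centre of the cover's circular track: a line along the chamber's y, 45 mm above the bench, half-way along the chamber's depth and width. Axes as the chamber's.
- hood_edge (a point): Middle of the front edge of the fixed white rounded hood that roofs the chamber's rear, about 220 mm above the bench and 43 mm behind the chamber's middle. The hood is a shell 177 to 183 mm from the track axis, going back and down from here; the cover rolls in beneath it.
- cover (a joint): Roll-top cover's angle, rad: 0 = fully shut, 1.3 = fully open (end stop), handle up and back over the top. Grey slats, 246 mm wide, 96 degrees of arc, outer face 169 mm from the track axis. Its front edge lies 76 degrees forward of straight up when shut, 1.5 when open: only the front half (chamber x below 0) opens upwards. Stays where left; takes about 1 to 7 N at the handle.
- handle (a point): Middle of the cover's handle: round steel bar along the chamber's y, 12 mm thick, 120 mm long, centre 44 mm off the slats, on feet at both ends; it may turn between the fingers. It moves on a circle of radius 213 mm about the track axis; at cover angle q it is (64 degrees - q) forward of straight up: 138 mm above the bench when shut, 254 mm when open.
- stage (a point): Centre of the top of the raised aluminium stage in the chamber, 24 mm above the bench, 16 mm above the floor, 50 mm behind the chamber's middle. 80 mm long (chamber x), 40 mm wide, narrower than the flask, so fingers have room beside it. Axes as the chamber's. The roof above leaves no room for an upright gripper: reach in from the front, tool tilted about 35 to 50 degrees.
- flask_mid (a point): Centre, half-way up, of the body of the pale closed rigid culture flask: a block 90 mm long (x), 52 wide (y), 34 thick (z), lying flat on the bench left or right of the chamber, about 0.12 kg. Its x points from the cap to the flat end; neck and round grey cap (29 mm across) reach to 75 mm on the -x side. The cap starts towards the robot. Grip across the 52 mm width.
- cap (a point): Centre of the flask's grey cap, 65 mm from the flask's centre on its -x side.
- flask: The same flask; origin at the centre of the underside of its body, axes as flask_mid.
- bottle: Bystander: amber bottle, 64 mm across and 130 mm high, standing on the other side of the chamber from the flask; origin at the centre of its foot.
- tip_box: Bystander: closed grey box with a white lid, 123 x 88 x 67 mm, on the right; origin at the centre of its underside.
- dishes: Bystander: stack of three white dishes, 90 mm across and 45 mm high, on the left; origin at the centre of its underside.
Not all that is in view belongs to the job. There is more than one size of the flask; the job needs the largest.

How it is judged:
By the outcome, as a careful person would: the job done as asked, in the order asked, and still so for the second after the job is handed in, with the robot touching nothing.
It also fails if it takes over 72 s, if anything falls off the work surface, if the arm or the gripper's body presses on something with over 40 N, if the wrist force passes 120 N, or if a joint passes its speed limit or range.

### The arm

A 6-joint arm with a two-finger parallel gripper is mounted at the origin on the work surface. World frame = base frame: x ahead of the robot, y to its left, z up, the work surface at z = 0. Lengths are in m, angles in rad, forces in N, time in s.
With the tool pointing down it reaches from about 0.35 to 0.8 m from the base axis. Payload 7.3 kg.
Tool frame: the origin (TCP) lies on the centre line of the jaws, within the pads' length; the fingertips stand 8 mm ahead of it and the grasp point (between the pads) lies 11 mm behind it (tip_extent is the distance from the TCP to the fingertips, in m); z points along the fingers, y is the direction in which the jaws open and shut (so a half turn about z gives the same grasp; the last joint's range is limited). The gripper opens to 85 mm and grips with 20 to 120 N. Pads are 22 mm wide; open, the fingers measure 114 mm over their backs; the gripper's body (76 mm by 85 mm) begins 54 mm behind the grasp point. The pads swing forward as they close: fully open they stand 13 mm farther back than shut.
Start: joints at [1.055, 0.342, 1.524, -0, 1.275, -0.146], TCP at [0.19, 0.49, 0.239] pointing down, gripper open.
Joint ranges: [-2.53, 2.53], [-0.77, 2.02], [0.04, 2.7], [-1, 4.14], [0.28, 2.66], [-3.11, 3.11]. Speed limits (rad/s): [2.57, 2.57, 3.14, 3.14, 3.14, 3.14].

### API

Orientations are given as a rotation vector (axis times angle).
In Python, from bench import state, read_camera, sign_off, tip_extent gives the robot as it stands.
- The arm moves only by the tool jog_arm, never from a script. Its arguments are lists of equal length, an entry for each row: "hand": the finger opening in mm, from 0 to 85.4; "xyz": the shift along the world's x, y, z in mm, a list of three; "turn": the turn about the world's z in rad. A call has 1 to 20 rows; each row is the pose to reach, as a shift and turn from the pose measured when the call began; what a row does not reach only later rows make up. A row lasts 1/12 s, in which the tool goes at most 41.7 mm and 7.16 degrees, less where a joint would pass 70% of its speed; a pose out of reach is approached as far as the arm can. A call with a gripper value outside its range is refused whole. The fingers move at their own pace and stop on an object; "force" is the grip in N (left out, the last holds). Time passes only in rows, so rows that repeat a pose let the fingers close. It gives the time, the measured TCP pose, the force and the opening at its end, in the units of the state.
- state(): the state, without advancing time (a new reading comes with each control period).
- read_camera(name): name is "side" or "top"; returns a dict with "image" (384x512x3 uint8, red, green, blue), "range_z" (384x512 float32, m along the optical axis (not along the pixel's ray), 0 where there is no reading), "fovy" (degrees; the focal length in pixels is half the picture's height over the tangent of half this angle, whatever the lens; pixels are square), "cx", "cy" (the principal point, pixels), "k1" (the pictures are not rectified: a ray, as slopes to the right and down, at radius r is drawn at 1 + k1 r^2 times it, then the intrinsics apply), "xyz" and "rotation" of the camera in the world. Camera axes: x right, y down, z forward; pixel columns grow to the right and rows downward; lengths in m; the calibration is good to about 2 mm. A picture is of the moment at which its call begins.
- sign_off(): hands the job in, once; it reports no verdict.
The state is a dict: "clock": time; "joints": joint angles; "dq": joint speeds; "joint_torque": joint torques, N m; "tcp_pos": TCP position; "ee_rot": TCP orientation; "wrist_force": force on the tool from outside, world axes, zero at the start; "torque": the same for the moment, N m; "opening": finger opening in m.
Only numpy, scipy, OpenCV 4.12 (cv2) and the standard library are available. Lean on these libraries where they do the work, as an engineer would, in place of code of your own. Each camera call takes 0.05 s, during which the arm holds its last target.

## Working session

There is one attempt and no reset: what is moved stays moved. The work goes in short steps, Python scripts to look and compute and a tool call to move; the robot and the scene stay as the last step left them, time stands still between calls to the robot, and variables do not carry over. Pictures are saved under pics/ and viewed, and the job is handed in when it is done.

Besides the shell and the picture viewer there is one more tool, called after "Emit:" in YAML: its name, and indented under it one key for each argument. jog_arm: Moves the arm, as the interface text tells. Its arguments: {"type":"object","properties":{"hand":{"type":"array"},"xyz":{"type":"array"},"turn":{"type":"array"},"force":{"type":"number"}},"required":["hand","xyz","turn"]}

```bash
ls; mkdir -p pics; python3 - <<'E'
from bench import state, read_camera, tip_extent
import cv2,pickle
s=state();print(s,tip_extent)
for n in ("side","top"):
    c=read_camera(n);pickle.dump(c,open(f"{n}0.pkl","wb"))
    print(n,{k:v for k,v in c.items() if k not in("image","range_z")})
    cv2.imwrite(f"pics/{n}0.png",c["image"][:,:,::-1])
E
```

```text
pics
{'clock': 0.0, 'joints': array([ 1.05501625e+00,  3.42737904e-01,  1.52503031e+00, -3.18803366e-06,
        1.27541199e+00, -1.46017481e-01]), 'dq': array([ 0.00037238,  0.00102267, -0.00067544, -0.00143652, -0.0007399 ,
       -0.00052648]), 'joint_torque': array([ 7.21232755e-05, -4.33687055e+01, -2.46009761e+01, -1.41356390e-04,
        7.98570458e-03,  5.37211619e-06]), 'tcp_pos': array([0.189522  , 0.48917107, 0.23861344]), 'ee_rot': array([-5.77422634e-01, -3.08754912e+00,  2.35960565e-03]), 'wrist_force': array([-0.01205277, -0.14981913,  0.2818505 ]), 'torque': array([-0.03803312,  0.04463797, -0.06644617]), 'opening': 0.0854150966856912} 0.008
side {'fovy': 47.9100352271046, 'cx': 254.59730476241285, 'cy': 194.36224819100917, 'k1': -0.05786240664399817, 'xyz': array([0.85539124, 0.35564312, 1.60374657]), 'rotation': array([-1.09977064, -2.78720381,  0.44293715])}
top {'fovy': 47.506588209209625, 'cx': 260.32736505609154, 'cy': 185.54834188280824, 'k1': -0.07881136706191777, 'xyz': array([ 0.34773266, -0.00284449,  1.38918479]), 'rotation': array([-2.17260551,  2.12689763, -0.13988226])}
```

View pics/side0.png

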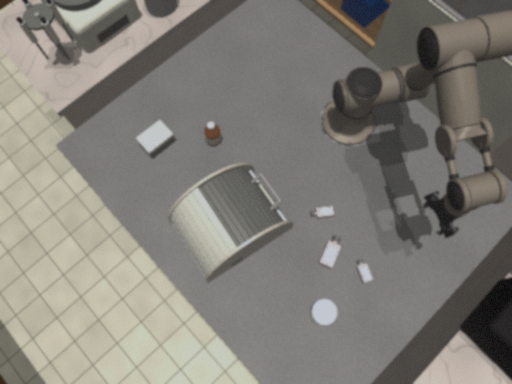

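View pics/top0.png

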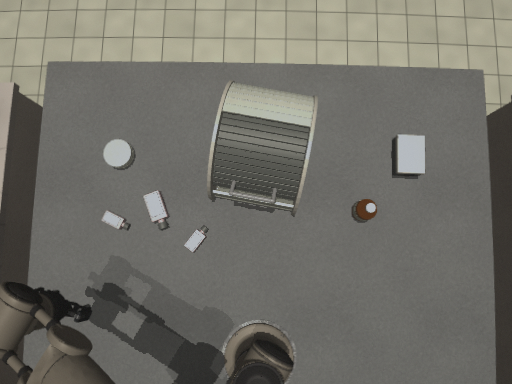

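```bash
cat > h.py <<'E'
import numpy as np,cv2,pickle
from scipy.spatial.transform import Rotation as R
def K(c):
    f=c["image"].shape[0]/2/np.tan(np.radians(c["fovy"])/2); return f
def rays(c,uv):
    uv=np.asarray(uv,float).reshape(-1,2); f=K(c)
    d=(uv-[c["cx"],c["cy"]])/f; s=d.copy()
    for _ in range(20): s=d/(1+c["k1"]*(s**2).sum(1,keepdims=True))
    return s
def plane(c,uv,z):
    s=rays(c,uv); d=np.c_[s,np.ones(len(s))]@R.from_rotvec(c["rotation"]).as_matrix().T
    t=(z-c["xyz"][2])/d[:,2]; return c["xyz"]+d*t[:,None]
def cloud(c):
    h,w=c["range_z"].shape; v,u=np.mgrid[:h,:w]
    s=rays(c,np.c_[u.ravel(),v.ravel()]); z=c["range_z"].ravel()
    P=np.c_[s,np.ones(len(s))]*z[:,None]
    P=P@R.from_rotvec(c["rotation"]).as_matrix().T+c["xyz"]; P[z==0]=np.nan
    return P.reshape(h,w,3)
def proj(c,P):
    p=(np.atleast_2d(P)-c["xyz"])@R.from_rotvec(c["rotation"]).as_matrix()
    s=p[:,:2]/p[:,2:]; return s*(1+c["k1"]*(s**2).sum(1,keepdims=True))*K(c)+[c["cx"],c["cy"]]
E
python3 - <<'E'
from h import *
for n in("side","top"):
    c=pickle.load(open(n+"0.pkl","rb"));P=cloud(c)
    g=cv2.cvtColor(c["image"],cv2.COLOR_RGB2GRAY)
    print(n,"table z",np.nanpercentile(P[...,2],[5,25,50]),"valid",np.isfinite(P[...,2]).mean())
    # flask: bright, low height
    m=(g>150)&(P[...,2]>-.02)&(P[...,2]<.12)&(P[...,0]<.85)&(P[...,0]>.1)&(abs(P[...,1])<.7)
    k,l,st,ce=cv2.connectedComponentsWithStats(m.astype(np.uint8))
    for i in range(1,k):
        if st[i,4]>25:
            q=P[l==i]; cn=np.argwhere(l==i)[:,::-1].astype(np.float32)
            print(i,st[i],np.median(q,0).round(4),(q.max(0)-q.min(0)).round(3))
# zoom crops
c=pickle.load(open("top0.pkl","rb"))["image"][:,:,::-1]
cv2.imwrite("pics/t_ch.png",cv2.resize(c[70:225,190:335],None,fx=3.8,fy=3.8,interpolation=cv2.INTER_CUBIC))
cv2.imwrite("pics/t_fl.png",cv2.resize(c[170:260,90:220],None,fx=6,fy=6,interpolation=cv2.INTER_CUBIC))
E
```

```text
side table z [-0.75636442 -0.29395944 -0.00207245] valid 0.9960072835286459
1 [136 120  37  32 633] [ 0.6395 -0.4619  0.0656] [0.135 0.131 0.086]
15 [260 185  14  19  50] [0.4865 0.0196 0.0766] [0.029 0.084 0.095]
17 [315 206  19  11 159] [0.3578 0.2083 0.0229] [0.069 0.061 0.039]
18 [278 210   8  11  33] [0.5022 0.1153 0.0764] [0.031 0.043 0.093]
20 [320 241  21  26 336] [0.4629 0.3366 0.0326] [0.101 0.072 0.046]
21 [358 263  15  20 185] [0.4168 0.473  0.023 ] [0.06  0.069 0.039]
22 [312 298  26  28 554] [0.6278 0.4655 0.0434] [0.097 0.094 0.062]
top table z [-7.54284765e-01 -5.46836619e-03 -3.63582482e-04] valid 0.9957427978515625
1 [ 398  135   27   38 1007] [ 0.6371 -0.4621  0.0671] [0.12  0.089 0.016]
2 [103 139  28  28 583] [0.6261 0.463  0.0447] [0.099 0.105 0.058]
4 [144 191  23  31 437] [0.4593 0.3343 0.0343] [0.094 0.074 0.023]
5 [213 190  17   6  47] [0.5023 0.1235 0.0775] [0.015 0.05  0.01 ]
10 [275 202  19   5  48] [ 0.4701 -0.0678  0.0776] [0.012 0.054 0.012]
11 [102 211  22  18 211] [0.4148 0.4693 0.0251] [0.053 0.075 0.034]
12 [184 230  21  22 232] [0.3564 0.2071 0.0249] [0.066 0.062 0.015]
```

Emit:
jog_arm:
  hand: [85]
  xyz:
    - [0, 0, 0]
  turn:
    - [0, 0.05, 0]

```text
schema error: expected a number
```

View pictures.

View pics/t_ch.png

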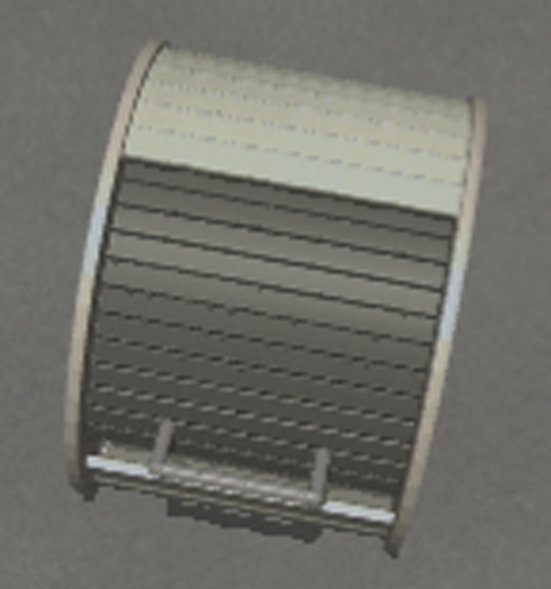

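View pics/t_fl.png

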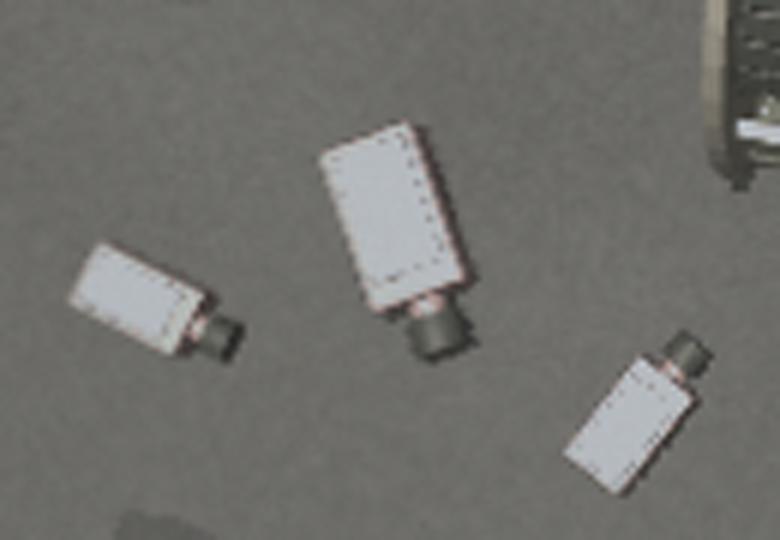

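```bash
cat > m.py <<'E'
from h import *
c=pickle.load(open("top0.pkl","rb"));s=pickle.load(open("side0.pkl","rb"))
t=lambda q:np.array(q)/3.8+[190,70]+(.5/3.8-.5)
A=plane(c,t([(88,462),(395,520)]),.078)
H=plane(c,t([(122,157),(457,216)]),.045+.180)   # edge
B=plane(c,t([(152,472),(325,502)]),.138)
for n,q in(("sill",A),("hood",H),("handle",B)):
    d=q[0]-q[1];print(n,q.round(4).tolist(),"mid",q.mean(0).round(4),"len",np.linalg.norm(d).round(4),"yaw",np.arctan2(-d[0],d[1]).round(4))
# cylinder fit of slats/hood in cloud
for n,c in(("top",c),("side",s)):
    P=cloud(c);g=cv2.cvtColor(c["image"],cv2.COLOR_RGB2GRAY)
    m=(g>130)&(P[...,2]>.025)&(P[...,2]<.06)&(abs(P[...,0]-.46)<.08)&(abs(P[...,1]-.335)<.07)
    k,l,st,ce=cv2.connectedComponentsWithStats(m.astype(np.uint8));i=1+np.argmax(st[1:,4])
    v,u=np.nonzero(l==i);q=plane(c,np.c_[u,v],.034)
    r=cv2.minAreaRect((q[:,:2]*1000).astype(np.float32));print("flask",n,r, "centroid",q.mean(0))
    a=np.linalg.svd(q[:,:2]-q[:,:2].mean(0))[2][0];print("pca yaw",np.arctan2(*(a*np.sign(a[0]))[::-1]))
    m=(g<110)&(P[...,2]>.005)&(P[...,2]<.06)&(np.hypot(P[...,0]-.40,P[...,1]-.32)<.035)
    v,u=np.nonzero(m); print("cap",len(v), P[m].mean(0) if len(v) else 0)
    # cylinder
    m=(P[...,2]>.1)&(P[...,0]>.45)&(P[...,0]<.9)&(abs(P[...,1]-.04)<.16)
    Q=P[m]
    from scipy.optimize import least_squares
    def f(p):
        y=p[1];e=np.array([np.cos(y),np.sin(y)]);x=Q[:,:2]@e-p[0];rr=np.hypot(x,Q[:,2]-.045+p[3])
        w=(-Q[:,:2]@[e[1],-e[0]])
        return rr-p[2]
    o=least_squares(f,[.65,-.17,.17,0],loss="soft_l1",f_scale=.004);print("cyl",n,o.x,np.median(abs(o.fun)))
E
python3 m.py
```

```text
sill [[0.5045, 0.1485, 0.078], [0.4633, -0.0968, 0.078]] mid [0.4839 0.0258 0.078 ] len 0.2487 yaw -0.1663
hood [[0.7108, 0.1151, 0.225], [0.6716, -0.1288, 0.225]] mid [ 0.6912 -0.0068  0.225 ] len 0.247 yaw -0.1593
handle [[0.4907, 0.0925, 0.138], [0.4706, -0.0393, 0.138]] mid [0.4806 0.0266 0.138 ] len 0.1334 yaw -0.1513
flask top ((455.06072998046875, 332.96258544921875), (99.94801330566406, 50.81269454956055), 22.22075080871582) centroid [0.4593364  0.33449161 0.034     ]
pca yaw 0.3797231413015872
cap 78 [0.40297828 0.31148074 0.02391929]
cyl top [ 0.65449101 -0.164881    0.19215752  0.02024793] 0.002999768605936745
flask side ((461.29595947265625, 335.0340881347656), (97.4595947265625, 52.93583679199219), 22.489553451538086) centroid [0.46456042 0.33684975 0.034     ]
pca yaw 0.392487124025408
cap 26 [0.40424544 0.30994053 0.02558752]
cyl side [ 0.65393906 -0.16823069  0.18359674  0.01247409] 0.003631368073452018
```

```bash
cat >> h.py <<'E'
O=np.array([.649,0.,0]);YAW=-.162
def ch(p): # chamber->world
    p=np.atleast_2d(np.asarray(p,float)); return O+p@R.from_rotvec([0,0,YAW]).as_matrix().T
def hand(q,y=0): a=np.radians(64)-q; return [-.213*np.sin(a),y,.045+.213*np.cos(a)]
E
python3 - <<'E'
from h import *
for n,x0,y0,w,h in(("top",190,70,145,155),("side",160,155,140,125)):
    c=pickle.load(open(n+"0.pkl","rb"));F=4
    im=cv2.resize(c["image"][y0:y0+h,x0:x0+w,::-1],None,fx=F,fy=F,interpolation=cv2.INTER_CUBIC)
    def pl(P,col):
        q=((proj(c,P)-[x0,y0]+.5)*F).astype(int);cv2.polylines(im,[q.reshape(-1,1,2)],False,col,1)
    for q,col in((0,(0,0,255)),(.1,(0,255,0)),(.2,(255,0,0))): pl(ch([hand(q,-.06),hand(q,.06)]),col)
    a=np.linspace(-1.55,1.55,40)
    for y in(-.135,.135): pl(ch(np.c_[.188*np.sin(a),0*a+y,.045+.188*np.cos(a)]),(0,255,255))
    pl(ch([[-.167,-.125,.078],[-.167,.125,.078]]),(255,0,255))
    pl(ch([[.043,-.125,.22],[.043,.125,.22]]),(255,0,255))
    cv2.imwrite(f"pics/ov_{n}.png",im)
E
```

```text
(no output)
```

View pics/ov_top.png

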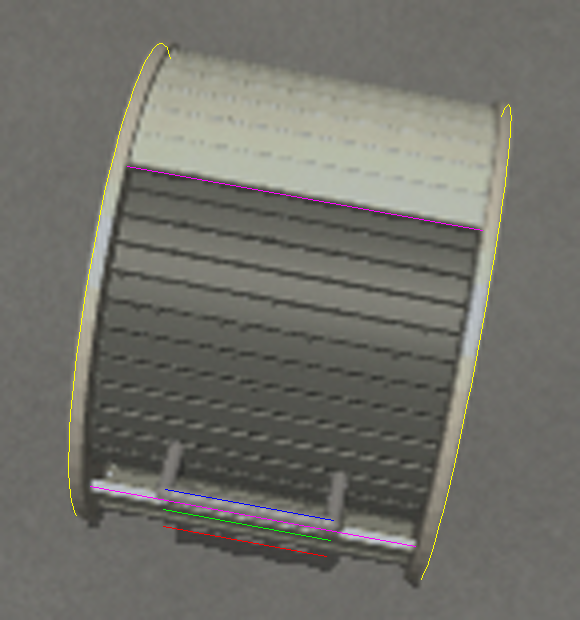

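View pics/ov_side.png

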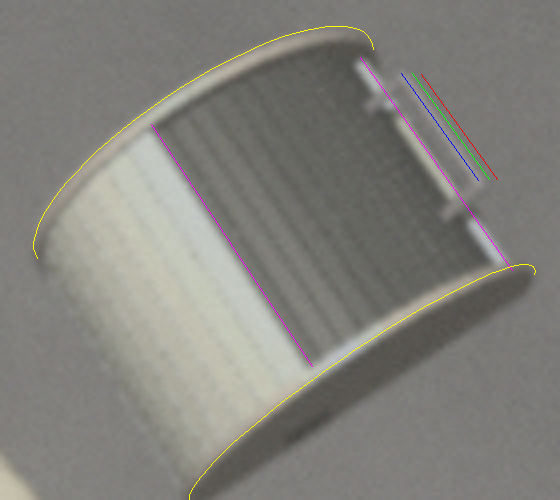

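Emit:
jog_arm:
  hand: [85, 85, 85, 85, 85, 85, 85, 85, 85, 85, 85, 85, 85, 85, 85, 85]
  xyz:
    - [40, 10, 10]
    - [80, 20, 20]
    - [120, 30, 30]
    - [160, 40, 40]
    - [200, 50, 50]
    - [240, 60, 60]
    - [280, 70, 70]
    - [320, 80, 80]
    - [360, 90, 90]
    - [400, 100, 100]
    - [440, 110, 110]
    - [480, 120, 120]
    - [520, 130, 120]
    - [560, 140, 120]
    - [600, 150, 120]
    - [600, 150, 120]
  turn: [0, 0, 0, 0, 0, 0, 0, 0, 0, 0, 0, 0, 0, 0, 0, 0]

```text
clock: 1.43
tcp_pos: [0.6157, 0.5345, 0.2942]
ee_rot: [0.574, 3.067, 0.039]
wrist_force: [0.2, 0.7, 1.0]
opening: 0.0848
```

```bash
cat > st.py <<'E'
from bench import state
from h import *
s=state();M=R.from_rotvec(s["ee_rot"]).as_matrix()
print(s["clock"],"tcp",s["tcp_pos"].round(4),"F",s["wrist_force"].round(1),"op",round(s["opening"],4),"J",s["joints"].round(3))
z=M[:,2];y=M[:,1];print("zax",z.round(3),"tilt deg",np.degrees(np.arccos(-z[2])).round(2),"tilt dir",np.arctan2(z[1],z[0]).round(3),"yax ang",np.arctan2(y[1],y[0]).round(4),y.round(3))
c=(s["tcp_pos"]-O)@R.from_rotvec([0,0,YAW]).as_matrix();print("chamber frame",c.round(4), "grasp", ((s["tcp_pos"]-.011*z-O)@R.from_rotvec([0,0,YAW]).as_matrix()).round(4))
E
python3 st.py
```

```text
1.4333 tcp [0.6157 0.5345 0.2942] F [0.2 0.7 1. ] op 0.0848 J [ 0.62   1.064  0.036  0.003  2.009 -0.58 ]
zax [ 0.025  0.021 -0.999] tilt deg 1.85 tilt dir 0.691 yax ang 1.2011 [0.361 0.932 0.028]
chamber frame [-0.119   0.5221  0.2942] grasp [-0.1193  0.5219  0.3051]
```

Emit:
jog_arm:
  hand: [85, 85, 85, 85, 85, 85]
  xyz:
    - [800, 690, 300]
    - [800, 690, 300]
    - [800, 690, 300]
    - [800, 690, 300]
    - [800, 690, 300]
    - [800, 690, 300]
  turn: [0, 0, 0, 0, 0, 0]

```text
clock: 1.93
tcp_pos: [0.6321, 0.5493, 0.267]
ee_rot: [0.569, 3.047, 0.077]
wrist_force: [-0.3, 0.3, 0.3]
opening: 0.0845
```

```bash
python3 st.py
```

```text
1.9333 tcp [0.6321 0.5493 0.267 ] F [-0.3  0.3  0.3] op 0.0845 J [ 0.622  1.097  0.037  0.006  1.943 -0.577]
zax [ 0.049  0.041 -0.998] tilt deg 3.68 tilt dir 0.704 yax ang 1.2024 [0.36  0.931 0.056]
chamber frame [-0.1053  0.5394  0.267 ] grasp [-0.1058  0.5389  0.278 ]
```

Emit:
jog_arm:
  hand: [85, 85]
  xyz:
    - [800, 690, 100]
    - [800, 690, 100]
  turn: [0, 0]

```text
clock: 2.1
tcp_pos: [0.6458, 0.5607, 0.2493]
ee_rot: [0.564, 3.026, 0.117]
wrist_force: [-0.6, 0.0, -1.3]
opening: 0.0852
```

Emit:
jog_arm:
  hand: [85]
  xyz:
    - [800, 690, 600]
  turn: [0]

```text
clock: 2.18
tcp_pos: [0.6496, 0.5638, 0.2508]
ee_rot: [0.562, 3.015, 0.139]
wrist_force: [-1.4, 0.5, -2.2]
opening: 0.0847
```

Emit:
jog_arm:
  hand: [85]
  xyz:
    - [800, 690, 600]
  turn: [0]

```text
clock: 2.27
tcp_pos: [0.653, 0.5664, 0.2619]
ee_rot: [0.558, 2.997, 0.171]
wrist_force: [-0.4, -0.6, 0.8]
opening: 0.0848
```

Emit:
jog_arm:
  hand: [85]
  xyz:
    - [80, 69, 60]
  turn: [0]

```text
clock: 2.35
tcp_pos: [0.6573, 0.57, 0.2719]
ee_rot: [0.554, 2.976, 0.205]
wrist_force: [0.7, -0.0, 0.5]
opening: 0.0851
```

```bash
python3 st.py
```

```text
2.35 tcp [0.6573 0.57   0.2719] F [ 0.7 -0.   0.5] op 0.0851 J [ 0.621  1.097  0.036  0.017  1.837 -0.576]
zax [ 0.13   0.113 -0.985] tilt deg 9.9 tilt dir 0.716 yax ang 1.2087 [0.35  0.924 0.152]
chamber frame [-0.0838  0.5638  0.2719] grasp [-0.085   0.5624  0.2827]
```

Emit:
jog_arm:
  hand: [45, 45, 45, 45, 45, 45, 45, 45, 45, 45, 45, 45, 45, 45, 45, 45, 45, 45, 45, 45]
  xyz:
    - [-10, -30, 30]
    - [-20, -60, 60]
    - [-32, -97, 80]
    - [-44, -134, 80]
    - [-56, -171, 80]
    - [-68, -208, 80]
    - [-80, -245, 80]
    - [-92, -282, 80]
    - [-104, -319, 80]
    - [-116, -356, 80]
    - [-128, -393, 80]
    - [-140, -430, 80]
    - [-152, -467, 80]
    - [-164, -504, 80]
    - [-179, -542, 70]
    - [-179, -542, 40]
    - [-179, -542, 0]
    - [-179, -542, -20]
    - [-179, -542, -20]
    - [-179, -542, -20]
  turn: [-0.1, -0.2, -0.3, -0.4, -0.5, -0.6, -0.7, -0.8, -0.9, -1.0, -1.1, -1.2, -1.3, -1.371, -1.371, -1.371, -1.371, -1.371, -1.371, -1.371]

```text
clock: 4.02
tcp_pos: [0.4786, 0.0279, 0.2533]
ee_rot: [2.27, 1.916, 0.057]
wrist_force: [-0.0, 0.4, 0.3]
opening: 0.0452
```

```bash
python3 st.py; python3 - <<'E'
from bench import read_camera
from h import *
for n,x0,y0,w,h in(("top",190,130,145,100),("side",200,130,140,100)):
    c=read_camera(n);pickle.dump(c,open(n+"1.pkl","wb"));F=4
    im=cv2.resize(c["image"][y0:y0+h,x0:x0+w,::-1],None,fx=F,fy=F,interpolation=cv2.INTER_CUBIC)
    for q,col in((.15,(0,0,255)),(.25,(255,0,0))):
        p=((proj(c,ch([hand(q,-.06),hand(q,.06)]))-[x0,y0]+.5)*F).astype(int);cv2.line(im,tuple(map(int,p[0])),tuple(map(int,p[1])),col,1)
    cv2.imwrite(f"pics/g_{n}.png",im)
E
```

```text
4.0167 tcp [0.4786 0.0279 0.2533] F [-0.   0.4  0.3] op 0.0452 J [-0.038  0.178  1.723 -0.112  1.1    0.175]
zax [ 0.138 -0.105 -0.985] tilt deg 9.99 tilt dir -0.648 yax ang -0.1624 [ 0.975 -0.16   0.154]
chamber frame [-1.727e-01  1.000e-04  2.533e-01] grasp [-0.1743  0.0009  0.2641]
```

View pics/g_top.png

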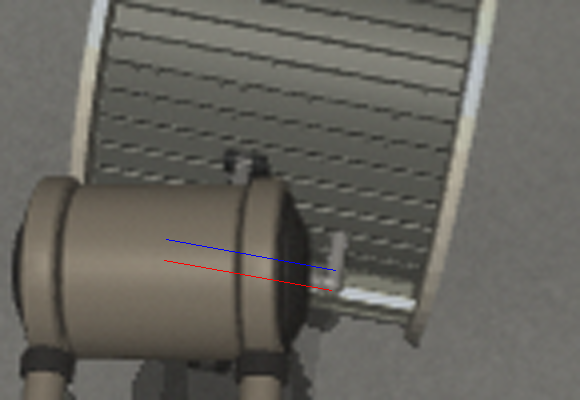

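View pics/g_side.png

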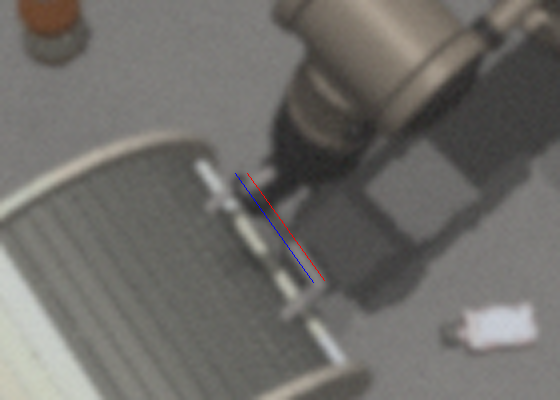

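Emit:
jog_arm:
  hand: [45, 45, 45, 45, 45, 40, 30, 20, 10, 0, 0, 0]
  xyz:
    - [0, 0, -20]
    - [0, 0, -45]
    - [0, 0, -70]
    - [0, 0, -86]
    - [0, 0, -86]
    - [0, 0, -86]
    - [0, 0, -86]
    - [0, 0, -86]
    - [0, 0, -86]
    - [0, 0, -86]
    - [0, 0, -86]
    - [0, 0, -86]
  turn: [0, 0, 0, 0, 0, 0, 0, 0, 0, 0, 0, 0]
  force: 30

```text
clock: 5.12
tcp_pos: [0.4801, 0.0282, 0.1693]
ee_rot: [2.268, 1.915, 0.063]
wrist_force: [-0.8, 1.9, 4.3]
opening: 0.0107
```

```bash
python3 st.py
```

```text
5.1167 tcp [0.4801 0.0282 0.1693] F [-0.8  1.9  4.3] op 0.0107 J [-0.037  0.273  1.856 -0.13   0.869  0.208]
zax [ 0.143 -0.105 -0.984] tilt deg 10.22 tilt dir -0.631 yax ang -0.162 [ 0.974 -0.159  0.159]
chamber frame [-0.1712  0.0006  0.1693] grasp [-0.173   0.0015  0.1802]
```

Emit:
jog_arm:
  hand: [0, 0, 0, 0, 0, 0, 0, 0, 0, 0, 0]
  xyz:
    - [9, -1.5, 11.5]
    - [18, -3, 21.6]
    - [42, -7, 43]
    - [68, -11, 60]
    - [97, -16, 73]
    - [127, -21, 82]
    - [158, -26, 86]
    - [190, -31, 85]
    - [208.6, -34, 82.4]
    - [212, -35, 81.5]
    - [212, -35, 81.5]
  turn: [0, 0, 0, 0, 0, 0, 0, 0, 0, 0, 0]
  force: 40

```text
clock: 6.03
tcp_pos: [0.6897, -0.0067, 0.2522]
ee_rot: [2.271, 1.917, 0.055]
wrist_force: [-17.2, 2.8, 14.9]
opening: 0.0103
```

```bash
python3 st.py
```

```text
6.0333 tcp [ 0.6897 -0.0067  0.2522] F [-17.2   2.8  14.9] op 0.0103 J [-0.079  0.571  1.13  -0.097  1.296  0.109]
zax [ 0.137 -0.105 -0.985] tilt deg 9.91 tilt dir -0.654 yax ang -0.1626 [ 0.975 -0.16   0.152]
chamber frame [ 4.130e-02 -1.000e-04  2.522e-01] grasp [0.0396 0.0008 0.2631]
```

Emit:
jog_arm:
  hand: [45, 45, 45, 45, 45, 60, 80, 85, 85, 85, 85, 85, 85, 85, 85, 85, 85, 85, 85, 85]
  xyz:
    - [0, 0, 0]
    - [0, 0, 0]
    - [0, 0, 0]
    - [-2, 0, 30]
    - [-2, 0, 70]
    - [-2, 30, 100]
    - [-6, 65, 110]
    - [-14, 105, 110]
    - [-22, 145, 110]
    - [-30, 185, 110]
    - [-38, 225, 110]
    - [-46, 265, 110]
    - [-54, 305, 110]
    - [-62, 345, 110]
    - [-70, 385, 110]
    - [-78, 425, 110]
    - [-86, 465, 110]
    - [-90, 507, 110]
    - [-90, 520, 110]
    - [-90, 520, 110]
  turn: [0, 0, 0, 0, 0, -0.1, -0.2, -0.3, -0.4, -0.5, -0.6, -0.7, -0.8, -0.89, -0.89, -0.89, -0.89, -0.89, -0.89, -0.89]

```text
clock: 7.7
tcp_pos: [0.5732, 0.4941, 0.3417]
ee_rot: [2.884, 0.766, -0.025]
wrist_force: [-0.3, 0.1, -1.0]
opening: 0.0848
```

```bash
python3 st.py;python3 - <<'E'
from bench import read_camera
from h import *
for n,x0,y0,w,h in(("top",180,60,160,180),("side",150,130,160,140)):
    c=read_camera(n);pickle.dump(c,open(n+"2.pkl","wb"));F=3.3
    im=cv2.resize(c["image"][y0:y0+h,x0:x0+w,::-1],None,fx=F,fy=F,interpolation=cv2.INTER_CUBIC)
    for q,col in((1.3,(0,0,255)),(1.2,(255,0,0))):
        p=((proj(c,ch([hand(q,-.06),hand(q,.06)]))-[x0,y0]+.5)*F).astype(int);cv2.line(im,tuple(map(int,p[0])),tuple(map(int,p[1])),col,1)
    p=((proj(c,ch([[.01,-.02,.024],[.09,-.02,.024],[.09,.02,.024],[.01,.02,.024]]))-[x0,y0]+.5)*F).astype(int);cv2.polylines(im,[p.reshape(-1,1,2)],True,(0,255,0),1)
    cv2.imwrite(f"pics/o_{n}.png",im)
E
```

```text
7.7 tcp [0.5732 0.4941 0.3417] F [-0.3  0.1 -1. ] op 0.0848 J [ 0.666  1.008  0.038 -0.167  2.168  1.628]
zax [ 0.024 -0.156 -0.987] tilt deg 9.1 tilt dir -1.418 yax ang -1.0473 [ 0.494 -0.857  0.148]
chamber frame [-0.1545  0.4754  0.3417] grasp [-0.155   0.477   0.3526]
```

View pics/o_top.png

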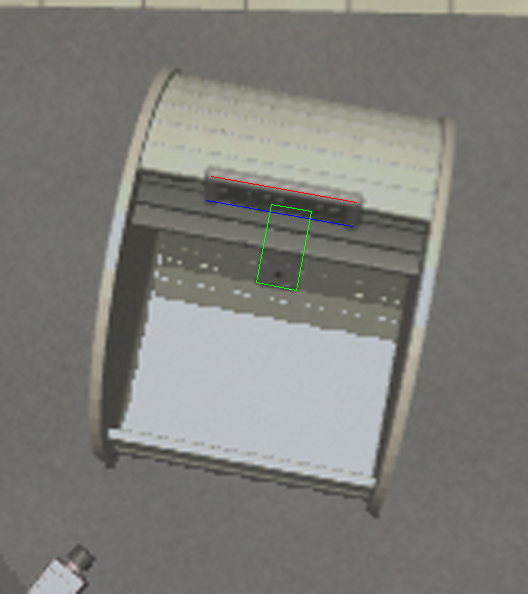

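View pics/o_side.png

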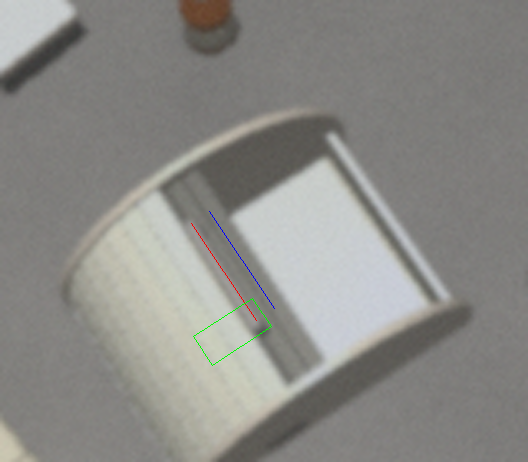

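Emit:
jog_arm:
  hand: [85, 85]
  xyz:
    - [80, 69, 60]
    - [80, 69, 60]
  turn: [0, 0]

```text
clock: 7.97
tcp_pos: [0.584, 0.4909, 0.3512]
ee_rot: [2.899, 0.761, 0.027]
wrist_force: [-0.7, -1.2, 0.2]
opening: 0.0855
```

Emit:
jog_arm:
  hand: [85]
  xyz:
    - [80, 69, 60]
  turn: [0]

```text
clock: 8.05
tcp_pos: [0.5898, 0.4934, 0.3544]
ee_rot: [2.909, 0.762, 0.063]
wrist_force: [-0.9, 0.6, -1.2]
opening: 0.085
```

Emit:
jog_arm:
  hand: [85]
  xyz:
    - [80, 69, 60]
  turn: [0]

```text
clock: 8.13
tcp_pos: [0.5959, 0.4964, 0.3587]
ee_rot: [2.919, 0.764, 0.104]
wrist_force: [0.2, 0.1, 0.5]
opening: 0.0851
```

Emit:
jog_arm:
  hand: [85]
  xyz:
    - [80, 69, 60]
  turn: [0]

```text
clock: 8.22
tcp_pos: [0.6018, 0.4999, 0.3625]
ee_rot: [2.929, 0.766, 0.144]
wrist_force: [0.0, -0.1, -0.7]
opening: 0.0852
```

Emit:
jog_arm:
  hand: [85]
  xyz:
    - [80, 69, 60]
  turn: [0]

```text
clock: 8.3
tcp_pos: [0.6079, 0.5036, 0.3663]
ee_rot: [2.938, 0.77, 0.185]
wrist_force: [0.4, -0.9, 0.1]
opening: 0.0848
```

```bash
python3 st.py
```

```text
8.3 tcp [0.6079 0.5036 0.3663] F [ 0.4 -0.9  0.1] op 0.0848 J [ 0.648  0.976  0.037 -0.156  2.049  1.629]
zax [ 0.142 -0.065 -0.988] tilt deg 9.01 tilt dir -0.428 yax ang -1.0643 [ 0.481 -0.867  0.126]
chamber frame [-0.1218  0.4904  0.3663] grasp [-0.1234  0.4908  0.3772]
```

Emit:
jog_arm:
  hand: [85]
  xyz:
    - [80, 62, 60]
  turn: [-0.12]

```text
clock: 8.38
tcp_pos: [0.6124, 0.5036, 0.3689]
ee_rot: [2.983, 0.596, 0.22]
wrist_force: [-0.4, -0.5, -0.6]
opening: 0.0848
```

Emit:
jog_arm:
  hand: [85]
  xyz:
    - [80, 62, 60]
  turn: [0]

```text
clock: 8.47
tcp_pos: [0.6193, 0.5059, 0.3726]
ee_rot: [2.993, 0.592, 0.259]
wrist_force: [-0.2, -0.0, 0.3]
opening: 0.0852
```

Emit:
jog_arm:
  hand: [85]
  xyz:
    - [80, 62, 60]
  turn: [0]

```text
clock: 8.55
tcp_pos: [0.6265, 0.5083, 0.3769]
ee_rot: [3.002, 0.597, 0.3]
wrist_force: [-0.6, 0.3, -0.1]
opening: 0.0855
```

Emit:
jog_arm:
  hand: [85]
  xyz:
    - [80, 62, 60]
  turn: [0]

```text
clock: 8.63
tcp_pos: [0.6337, 0.5109, 0.3811]
ee_rot: [3.01, 0.601, 0.341]
wrist_force: [0.0, 0.5, -0.4]
opening: 0.085
```

Emit:
jog_arm:
  hand: [85]
  xyz:
    - [80, 62, 60]
  turn: [0]

```text
clock: 8.72
tcp_pos: [0.641, 0.5136, 0.3853]
ee_rot: [3.017, 0.606, 0.383]
wrist_force: [0.4, 1.0, 0.3]
opening: 0.0849
```

Emit:
jog_arm:
  hand: [85]
  xyz:
    - [80, 62, 60]
  turn: [0]

```text
clock: 8.8
tcp_pos: [0.6484, 0.5165, 0.3895]
ee_rot: [3.024, 0.612, 0.425]
wrist_force: [-0.4, -0.1, -0.8]
opening: 0.085
```

Emit:
jog_arm:
  hand: [85]
  xyz:
    - [80, 62, 60]
  turn: [0]

```text
clock: 8.88
tcp_pos: [0.6557, 0.5196, 0.3937]
ee_rot: [3.03, 0.617, 0.468]
wrist_force: [-0.2, 0.9, 0.1]
opening: 0.085
```

Emit:
jog_arm:
  hand: [85]
  xyz:
    - [80, 62, 60]
  turn: [0]

```text
clock: 8.97
tcp_pos: [0.6632, 0.5228, 0.3978]
ee_rot: [3.035, 0.621, 0.511]
wrist_force: [-0.1, 0.1, -0.8]
opening: 0.0851
```

```bash
cat >> st.py <<'E'
yh=y[:2]/np.hypot(*y[:2]);print("tilt comps: x",np.degrees(np.arcsin(z[:2]@[-yh[1],yh[0]])).round(2),"y",np.degrees(np.arcsin(y[2])).round(2))
E
python3 st.py
```

```text
8.9667 tcp [0.6632 0.5228 0.3978] F [-0.1  0.1 -0.8] op 0.0851 J [ 0.625  0.951  0.037 -0.14   1.852  1.733]
zax [ 0.315  0.063 -0.947] tilt deg 18.73 tilt dir 0.196 yax ang -1.1776 [ 0.382 -0.922  0.066]
chamber frame [-0.0703  0.5182  0.3978] grasp [-0.0737  0.517   0.4082]
tilt comps: x 18.36 y 3.8
```

Emit:
jog_arm:
  hand: [85]
  xyz:
    - [80, 60, 60]
  turn: [0]

```text
clock: 9.05
tcp_pos: [0.6708, 0.5257, 0.4021]
ee_rot: [-3.019, -0.622, -0.551]
wrist_force: [0.5, 0.4, 0.6]
opening: 0.0848
```

Emit:
jog_arm:
  hand: [85]
  xyz:
    - [80, 60, 60]
  turn: [0]

```text
clock: 9.13
tcp_pos: [0.6785, 0.5287, 0.4065]
ee_rot: [-2.998, -0.622, -0.59]
wrist_force: [0.6, 0.5, -0.2]
opening: 0.0851
```

Emit:
jog_arm:
  hand: [85]
  xyz:
    - [80, 60, 60]
  turn: [0]

```text
clock: 9.22
tcp_pos: [0.6863, 0.5317, 0.4109]
ee_rot: [-2.977, -0.621, -0.628]
wrist_force: [0.2, 0.1, -0.1]
opening: 0.0852
```

Emit:
jog_arm:
  hand: [85]
  xyz:
    - [80, 60, 60]
  turn: [0]

```text
clock: 9.3
tcp_pos: [0.694, 0.535, 0.4152]
ee_rot: [-2.956, -0.62, -0.667]
wrist_force: [-0.0, -0.2, 0.2]
opening: 0.0851
```

Emit:
jog_arm:
  hand: [85]
  xyz:
    - [80, 60, 60]
  turn: [0]

```text
clock: 9.38
tcp_pos: [0.7016, 0.5383, 0.4197]
ee_rot: [-2.934, -0.619, -0.705]
wrist_force: [-0.9, 0.2, 0.0]
opening: 0.0851
```

Emit:
jog_arm:
  hand: [85]
  xyz:
    - [80, 60, 60]
  turn: [0]

```text
clock: 9.47
tcp_pos: [0.7093, 0.5416, 0.424]
ee_rot: [-2.912, -0.618, -0.743]
wrist_force: [-0.1, 0.9, 0.4]
opening: 0.0851
```

Emit:
jog_arm:
  hand: [85]
  xyz:
    - [80, 60, 60]
  turn: [0]

```text
clock: 9.55
tcp_pos: [0.7169, 0.5451, 0.4284]
ee_rot: [-2.889, -0.617, -0.78]
wrist_force: [-0.7, 0.1, 0.7]
opening: 0.0847
```

Emit:
jog_arm:
  hand: [85]
  xyz:
    - [80, 60, 60]
  turn: [0]

```text
clock: 9.63
tcp_pos: [0.7245, 0.5486, 0.4329]
ee_rot: [-2.866, -0.616, -0.817]
wrist_force: [-0.7, 0.2, -0.8]
opening: 0.0848
```

Emit:
jog_arm:
  hand: [85]
  xyz:
    - [80, 60, 60]
  turn: [0]

```text
clock: 9.72
tcp_pos: [0.732, 0.5522, 0.4374]
ee_rot: [-2.843, -0.614, -0.854]
wrist_force: [0.7, -0.3, 0.3]
opening: 0.0849
```

```bash
python3 st.py
```

```text
9.7167 tcp [0.732  0.5522 0.4374] F [ 0.7 -0.3  0.3] op 0.0849 J [ 0.598  0.944  0.037 -0.105  1.588  1.71 ]
zax [ 0.505  0.217 -0.836] tilt deg 33.32 tilt dir 0.406 yax ang -1.1484 [ 0.41  -0.912  0.011]
chamber frame [-0.0071  0.5583  0.4374] grasp [-0.0122  0.5551  0.4466]
tilt comps: x 33.31 y 0.61
```

Emit:
jog_arm:
  hand: [85]
  xyz:
    - [80, 58, 60]
  turn: [0.1]

```text
clock: 9.8
tcp_pos: [0.7393, 0.5594, 0.4429]
ee_rot: [-2.763, -0.749, -0.87]
wrist_force: [0.4, 1.0, 0.0]
opening: 0.0849
```

Emit:
jog_arm:
  hand: [85]
  xyz:
    - [80, 58, 60]
  turn: [0]

```text
clock: 9.88
tcp_pos: [0.7486, 0.5604, 0.4481]
ee_rot: [-2.739, -0.75, -0.908]
wrist_force: [1.7, -1.0, 0.3]
opening: 0.085
```

Emit:
jog_arm:
  hand: [85]
  xyz:
    - [80, 58, 60]
  turn: [0]

```text
clock: 9.97
tcp_pos: [0.7556, 0.5642, 0.4527]
ee_rot: [-2.717, -0.745, -0.945]
wrist_force: [-0.7, 0.5, -0.5]
opening: 0.0852
```

Emit:
jog_arm:
  hand: [85]
  xyz:
    - [80, 58, 60]
  turn: [0]

```text
clock: 10.05
tcp_pos: [0.7627, 0.5678, 0.4574]
ee_rot: [-2.694, -0.741, -0.981]
wrist_force: [-0.2, -0.1, 0.2]
opening: 0.0852
```

Emit:
jog_arm:
  hand: [85]
  xyz:
    - [80, 58, 60]
  turn: [0]

```text
clock: 10.13
tcp_pos: [0.7696, 0.5714, 0.462]
ee_rot: [-2.671, -0.736, -1.017]
wrist_force: [0.2, 0.2, 0.2]
opening: 0.085
```

```bash
python3 st.py
```

```text
10.1333 tcp [0.7696 0.5714 0.462 ] F [0.2 0.2 0.2] op 0.085 J [ 0.564  0.947  0.037 -0.017  1.43   1.593]
zax [ 0.571  0.342 -0.747] tilt deg 41.71 tilt dir 0.539 yax ang -1.0325 [ 0.513 -0.859 -0.001]
chamber frame [0.0269 0.5833 0.462 ] grasp [0.0213 0.5786 0.4703]
tilt comps: x 41.71 y -0.06
```

```bash
cat > fl.py <<'E'
from h import *
import sys
def flask(c,z,ctr,F=1000,tag=""):
    # metric plan view around ctr at height z, 1 mm/px
    n=200; j,i=np.mgrid[:n,:n]; X=np.c_[(ctr[0]+(i.ravel()-n/2)/F),(ctr[1]+(j.ravel()-n/2)/F),np.full(n*n,z)]
    uv=proj(c,X).astype(np.float32).reshape(n,n,2)
    im=cv2.remap(c["image"],uv[...,0],uv[...,1],cv2.INTER_LINEAR); g=cv2.cvtColor(im,cv2.COLOR_RGB2GRAY)
    m=(g>145).astype(np.uint8); m=cv2.morphologyEx(m,cv2.MORPH_CLOSE,np.ones((7,7)))
    m=cv2.morphologyEx(m,cv2.MORPH_OPEN,cv2.getStructuringElement(cv2.MORPH_ELLIPSE,(33,33)))
    k,l,st,ce=cv2.connectedComponentsWithStats(m); q=1+np.argmin(np.hypot(*(ce[1:]-n/2).T)+1e3*(st[1:,4]<1500))
    p=np.argwhere(l==q)[:,::-1].astype(np.float32); r=cv2.minAreaRect(p)
    a=np.linalg.svd(p-p.mean(0),full_matrices=False)[2][0];a*=np.sign(a[0])
    print(tag,"rect ctr",(np.array(r[0])-n/2)/F+ctr,"size",np.round(r[1],1),r[2],"centroid",(p.mean(0)-n/2)/F+ctr,"yaw",np.arctan2(a[1],a[0]))
    return im
if __name__=="__main__":
    for n in("top","side"):
        c=pickle.load(open(n+"0.pkl","rb")); flask(c,.034,np.array([.462,.335]),tag=n)
E
python3 fl.py
```

```text
top rect ctr [0.45949411 0.33442352] size [89.7 49.7] 22.16634750366211 centroid [0.4603224  0.33457005] yaw 0.38807747
side rect ctr [0.46128038 0.33584828] size [93.6 53.3] 22.10944938659668 centroid [0.46248449 0.33630825] yaw 0.37799644
```

Emit:
jog_arm:
  hand: [85, 85, 85, 85, 85, 85, 85, 85, 85, 85, 85, 85, 85, 85, 85, 85, 85, 85, 85, 85]
  xyz:
    - [-20, -14, -17]
    - [-45, -32, -38]
    - [-70, -50, -59]
    - [-95, -67, -80]
    - [-120, -85, -101]
    - [-145, -103, -122]
    - [-170, -120, -143]
    - [-195, -138, -164]
    - [-220, -155, -185]
    - [-245, -173, -206]
    - [-270, -190, -227]
    - [-295, -208, -248]
    - [-320, -226, -269]
    - [-345, -243, -290]
    - [-370, -261, -312]
    - [-370, -261, -340]
    - [-370, -261, -367]
    - [-370, -261, -367]
    - [-370, -261, -367]
    - [-370, -261, -367]
  turn: [-0.05, -0.1, -0.153, -0.153, -0.153, -0.153, -0.153, -0.153, -0.153, -0.153, -0.153, -0.153, -0.153, -0.153, -0.153, -0.153, -0.153, -0.153, -0.153, -0.153]

```text
clock: 11.8
tcp_pos: [0.3919, 0.3483, 0.1825]
ee_rot: [-2.822, -0.533, -1.004]
wrist_force: [-0.2, -0.8, 0.1]
opening: 0.0851
```

```bash
python3 st.py
```

```text
11.8 tcp [0.3919 0.3483 0.1825] F [-0.2 -0.8  0.1] op 0.0851 J [ 0.717  0.211  2.13  -0.996  0.283  2.813]
zax [ 0.593  0.207 -0.778] tilt deg 38.95 tilt dir 0.336 yax ang -1.2058 [ 0.357 -0.934  0.024]
chamber frame [-0.3099  0.3022  0.1825] grasp [-0.316   0.2989  0.191 ]
tilt comps: x 38.93 y 1.36
```

```bash
cat > kin.py <<'E'
import numpy as np
from scipy.optimize import least_squares
from scipy.spatial.transform import Rotation as R
def fk(j,p):
    a,b,h,d,e=p
    # spherical-ish: Rz(j1) Ry(j2) up a, Ry(j3) up b, Rz(j4) , Ry(j5), up d, Rz(-?)
    T=R.from_euler("z",j[0]); r=T.apply([0,0,h])
    T=T*R.from_euler("y",j[1]); r=r+T.apply([0,0,a])
    T=T*R.from_euler("y",j[2]); r=r+T.apply([e,0,b])
    T=T*R.from_euler("z",j[3])*R.from_euler("y",j[4]); r=r+T.apply([0,0,d])
    return r,(T*R.from_euler("z",j[5]+off)).as_matrix()
off=np.pi/2
D=[([1.05501625,.342737904,1.52503,0,1.275412,-.146017],[.189522,.489171,.238613],None),
([.62,1.064,.036,.003,2.009,-.58],[.6157,.5345,.2942],[.025,.021,-.999]),
([.622,1.097,.037,.006,1.943,-.577],[.6321,.5493,.267],[.049,.041,-.998]),
([-.038,.178,1.723,-.112,1.1,.175],[.4786,.0279,.2533],[.138,-.105,-.985]),
([-.079,.571,1.13,-.097,1.296,.109],[.6897,-.0067,.2522],[.137,-.105,-.985]),
([.564,.947,.037,-.017,1.43,1.593],[.7696,.5714,.462],[.571,.342,-.747]),
([.717,.211,2.13,-.996,.283,2.813],[.3919,.3483,.1825],[.593,.207,-.778])]
Y=[None,[.361,.932,.028],[.36,.931,.056],[.975,-.16,.154],[.975,-.16,.152],[.513,-.859,-.001],[.357,-.934,.024]]
def f(p): return np.concatenate([fk(j,p)[0]-q for j,q,_ in D])
o=least_squares(f,[.4,.4,.2,.2,0]); P=o.x
LO=np.array([-2.53,-.77,.04,-1,.28,-3.11]);HI=np.array([2.53,2.02,2.7,4.14,2.66,3.11])
def ik(pos,M,x0):
    def g(j):
        r,A=fk(j,P); return np.concatenate([(r-pos)*5,(A-M).ravel()])
    s=least_squares(g,np.clip(x0,LO+.001,HI-.001),bounds=(LO,HI)); return s.x,np.sqrt(2*s.cost)
def Mtool(yaw,tilt): # tool z points to dir yaw, tilted tilt rad from down; y horizontal = yaw-90
    z=np.array([np.sin(tilt)*np.cos(yaw),np.sin(tilt)*np.sin(yaw),-np.cos(tilt)]);y=np.array([np.sin(yaw),-np.cos(yaw),0])
    return np.c_[np.cross(y,z),y,z]
E
python3 - <<'E'
from kin import *
print(P,abs(f(P)).max())
for (j,q,z),y in zip(D,Y):
    A=fk(j,P)[1]; print(A[:,2].round(3),z,A[:,1].round(3),y)
E
```

```text
[0.51855877 0.38426718 0.15914075 0.25424262 0.03880652] 0.0770954061221602
[-0.001 -0.001 -1.   ] None [ 0.361  0.932 -0.002] None
[ 0.025  0.021 -0.999] [0.025, 0.021, -0.999] [0.361 0.932 0.029] [0.361, 0.932, 0.028]
[ 0.049  0.042 -0.998] [0.049, 0.041, -0.998] [0.36  0.931 0.057] [0.36, 0.931, 0.056]
[ 0.138 -0.105 -0.985] [0.138, -0.105, -0.985] [ 0.975 -0.16   0.154] [0.975, -0.16, 0.154]
[ 0.137 -0.104 -0.985] [0.137, -0.105, -0.985] [ 0.975 -0.16   0.152] [0.975, -0.16, 0.152]
[ 0.571  0.341 -0.747] [0.571, 0.342, -0.747] [ 0.512 -0.859 -0.001] [0.513, -0.859, -0.001]
[ 0.594  0.207 -0.778] [0.593, 0.207, -0.778] [ 0.356 -0.934  0.024] [0.357, -0.934, 0.024]
```

```bash
python3 - <<'E'
s=open("kin.py").read()
s=s.replace("a,b,h,d,e=p","a,b,h,d,e,e1,e2,w,w2,v=p").replace("apply([0,0,h])","apply([e1,w,h])").replace("apply([0,0,a])","apply([e2,0,a])").replace("r=r+T.apply([0,0,d])","r=r+T.apply([w2,v,d])").replace("[.4,.4,.2,.2,0]","[.4,.4,.2,.2,0,0,0,0,0,0]")
open("kin.py","w").write(s)
E
python3 -c "
from kin import *
print(P.round(4),abs(f(P)).max()); print(f(P).reshape(-1,3).round(4))"
```

```text
[ 5.065e-01  3.808e-01  2.237e-01  3.055e-01  4.700e-02 -2.300e-03
  1.400e-03  7.690e-02  1.000e-04 -4.000e-04] 0.00028779712719917416
[[-0.      0.0001 -0.0001]
 [ 0.0001  0.0001 -0.0003]
 [-0.0001 -0.0001  0.0003]
 [-0.0001 -0.     -0.    ]
 [ 0.0002  0.0002  0.    ]
 [ 0.0001 -0.0002  0.    ]
 [ 0.     -0.0001  0.0001]]
```

```bash
cat > plan.py <<'E'
from kin import *
from h import ch
seeds=[np.array([.3,.3,1.7,j4,j5,j6]) for j4 in(-.9,0,.9,1.57,2.3,3.14,4) for j5 in(.4,1) for j6 in(1.6,-1.5,-2.9,2.9,0)]
def allik(pos,M):
    out=[]
    for s in seeds:
        x,e=ik(pos,M,s)
        if e<2e-3 and not any(np.allclose(x,o,atol=.02) for o in out): out.append(x)
    return out
if __name__=="__main__":
    g=np.array([.4535,.3325,.028]);
    for t in(20,25,30,35,42,50):
        tr=np.radians(t)
        for nm,gp,yaw in(("pick",g,.386),("lift",g+[0,0,.08],.386),("place",ch([.042,0,.052])[0],-.162),("sill",ch([-.068,0,.135])[0],-.162)):
            M=Mtool(yaw,tr); S=allik(gp+.011*M[:,2],M)
            print(t,nm,[s.round(2).tolist() for s in S])
E
python3 plan.py
```

```text
20 pick []
20 lift [[0.52, 0.44, 1.89, -0.1, 0.47, 1.79]]
20 place [[-0.11, 0.7, 1.57, -0.03, 0.52, 1.64]]
20 sill [[-0.1, 0.42, 1.82, -0.04, 0.55, 1.66]]
25 pick []
25 lift [[0.53, 0.43, 1.96, -0.19, 0.33, 1.88]]
25 place [[-0.11, 0.68, 1.65, -0.06, 0.38, 1.67]]
25 sill [[-0.1, 0.41, 1.89, -0.07, 0.41, 1.69]]
30 pick []
30 lift []
30 place []
30 sill []
35 pick []
35 lift []
35 place []
35 sill []
42 pick [[0.55, 0.65, 2.21, 3.4, 0.46, -1.68]]
42 lift []
42 place []
42 sill []
50 pick [[0.57, 0.73, 2.28, 3.35, 0.74, -1.61]]
50 lift [[0.57, 0.5, 2.26, 3.43, 0.5, -1.71]]
50 place [[-0.1, 0.72, 1.96, 3.26, 0.41, -1.64]]
50 sill [[-0.08, 0.44, 2.21, 3.3, 0.38, -1.67]]
```

```bash
cat > plan2.py <<'E'
from plan import *
e=np.array([np.cos(.386),np.sin(.386),0]); fm=np.array([.461,.3355,0])
g=fm-.02*e
for t in(46,50,54):
    tr=np.radians(t)
    x=np.array([.56,.65,2.2,3.3,.6,-1.65])
    for nm,gp,yaw in(("pick",g+[0,0,.03],.386),("back100",None,.386),("lift80",g+[0,0,.11],.386),("lift200",g+[0,0,.23],.386),
      ("front",ch([-.30,0,.16])[0],-.162),("front2",ch([-.26,0,.16])[0],-.162),("sill",ch([-.085,0,.14])[0],-.162),("over",ch([-.085,0,.28])[0],-.162),("overleft",ch([-.085,.2,.28])[0],-.162),("down",ch([-.085,0,.065])[0],-.162),("place",ch([.03,0,.055])[0],-.162)):
        M=Mtool(yaw,tr)
        pos=g+[0,0,.03]-.1*M[:,2]+.011*M[:,2] if gp is None else gp+.011*M[:,2]
        x2,er=ik(pos,M,np.array([.3,.6,2.1,3.3,.6,-1.65])); print(t,nm,round(er,4),x2.round(2))
E
python3 plan2.py
```

```text
46 pick 0.0 [ 0.57  0.68  2.28  3.37  0.62 -1.63]
46 back100 0.0 [ 0.61  0.43  2.42  3.47  0.53 -1.7 ]
46 lift80 0.0 [ 0.57  0.45  2.25  3.5   0.37 -1.78]
46 lift200 0.1612 [ 0.63  0.22  2.2   4.14  0.28 -2.4 ]
46 front 0.0 [ 0.04  0.06  2.65  3.53  0.38 -1.8 ]
46 front2 0.0 [-0.01  0.11  2.57  3.47  0.36 -1.77]
46 sill 0.0184 [-0.08  0.39  2.21  3.36  0.28 -1.72]
46 over 0.286 [ 0.03  0.17  2.17  4.14  0.28 -2.45]
46 overleft 0.3633 [ 0.3   0.29  2.04  4.14  0.28 -2.28]
46 down 0.0 [-0.08  0.58  2.24  3.26  0.49 -1.62]
46 place 0.0 [-0.1   0.69  1.95  3.29  0.3  -1.67]
50 pick 0.0 [ 0.57  0.72  2.31  3.35  0.77 -1.6 ]
50 back100 0.0 [ 0.63  0.5   2.48  3.43  0.72 -1.63]
50 lift80 0.0 [ 0.57  0.48  2.29  3.44  0.51 -1.71]
50 lift200 0.0869 [ 0.63  0.21  2.2   4.09  0.28 -2.35]
50 front 0.0046 [ 0.06  0.12  2.7   3.47  0.56 -1.7 ]
50 front2 0.0 [ 0.01  0.17  2.62  3.4   0.53 -1.68]
50 sill 0.0 [-0.08  0.41  2.25  3.31  0.39 -1.67]
50 over 0.2094 [ 0.03  0.16  2.16  4.14  0.28 -2.45]
50 overleft 0.3017 [ 0.31  0.29  2.04  4.14  0.31 -2.28]
50 down 0.0 [-0.08  0.62  2.28  3.25  0.64 -1.6 ]
50 place 0.0 [-0.1   0.71  1.99  3.25  0.43 -1.63]
54 pick 0.0 [ 0.58  0.77  2.34  3.34  0.92 -1.58]
54 back100 0.0 [ 0.65  0.59  2.53  3.41  0.92 -1.58]
54 lift80 0.0 [ 0.58  0.52  2.33  3.4   0.66 -1.66]
54 lift200 0.0109 [ 0.59  0.2   2.23  3.78  0.28 -2.07]
54 front 0.0628 [ 0.14  0.16  2.7   3.57  0.65 -1.73]
54 front2 0.0 [ 0.02  0.24  2.68  3.36  0.73 -1.63]
54 sill 0.0 [-0.08  0.44  2.29  3.28  0.53 -1.64]
54 over 0.1406 [-0.02  0.16  2.2   3.78  0.28 -2.12]
54 overleft 0.2428 [ 0.34  0.3   2.04  4.14  0.38 -2.27]
54 down 0.0 [-0.08  0.67  2.32  3.24  0.79 -1.59]
54 place 0.0 [-0.1   0.73  2.02  3.24  0.56 -1.62]
```

```bash
cat > sim.py <<'E'
from plan import *
def run(wps,x,n=12,verbose=True):
    p0,y0,t0=wps[0]; worst=0
    for k,(p1,y1,t1) in enumerate(wps[1:]):
        mx=0
        for i in range(1,n+1):
            s=i/n; p=np.array(p0)*(1-s)+np.array(p1)*s; yw=y0*(1-s)+y1*s; t=np.radians(t0*(1-s)+t1*s)
            xn,er=ik(p,Mtool(yw,t),x); mx=max(mx,abs(xn-x).max()); x=xn; worst=max(worst,er)
            if er>3e-3 and verbose: print("  fail",k,i,round(er,3),x.round(2))
        print(k,p1,y1,t1,"J",x.round(2),"maxstep",round(mx,2)); p0,y0,t0=p1,y1,t1
    return x,worst
if __name__=="__main__":
    import sys
    A=([.77,.57,.46],.55,50)
    x,e=ik(np.array(A[0]),Mtool(A[1],np.radians(50)),[.56,.95,.1,0,1.2,1.6]); print("A",e,x.round(2))
    for d in(1.1,1.3,1.5):
        print("d",d);run([A,([.7,.52,.4],.55,50),([.6,.45,.35],d,50),([.5,.40,.25],d,50),([.42,.34,.15],d,50),([.40,.31,.12],.386,50)],x)
E
python3 sim.py
```

```text
A 1.638174243425708e-11 [ 0.56  0.75  0.54 -0.01  0.98  1.58]
d 1.1
0 [0.7, 0.52, 0.4] 0.55 50 J [ 0.55  0.53  1.08 -0.    0.66  1.57] maxstep 0.06
1 [0.6, 0.45, 0.35] 1.1 50 J [0.31 0.39 1.45 0.85 0.81 0.33] maxstep 0.12
2 [0.5, 0.4, 0.25] 1.1 50 J [ 0.28  0.3   1.89  1.2   0.65 -0.15] maxstep 0.05
3 [0.42, 0.34, 0.15] 1.1 50 J [ 0.17  0.36  2.24  1.67  0.67 -0.84] maxstep 0.06
4 [0.4, 0.31, 0.12] 0.386 50 J [ 0.61  0.39  2.41  3.47  0.54 -1.71] maxstep 0.17
d 1.3
0 [0.7, 0.52, 0.4] 0.55 50 J [ 0.55  0.53  1.08 -0.    0.66  1.57] maxstep 0.06
1 [0.6, 0.45, 0.35] 1.3 50 J [0.26 0.45 1.36 0.89 1.02 0.17] maxstep 0.15
2 [0.5, 0.4, 0.25] 1.3 50 J [ 0.22  0.36  1.81  1.11  0.86 -0.24] maxstep 0.04
3 [0.42, 0.34, 0.15] 1.3 50 J [ 0.1   0.4   2.16  1.4   0.81 -0.78] maxstep 0.05
4 [0.4, 0.31, 0.12] 0.386 50 J [ 0.61  0.39  2.41  3.47  0.54 -1.71] maxstep 0.21
d 1.5
0 [0.7, 0.52, 0.4] 0.55 50 J [ 0.55  0.53  1.08 -0.    0.66  1.57] maxstep 0.06
1 [0.6, 0.45, 0.35] 1.5 50 J [0.23 0.52 1.23 0.89 1.22 0.05] maxstep 0.19
2 [0.5, 0.4, 0.25] 1.5 50 J [ 0.18  0.42  1.7   1.03  1.05 -0.31] maxstep 0.04
3 [0.42, 0.34, 0.15] 1.5 50 J [ 0.07  0.45  2.05  1.2   0.95 -0.75] maxstep 0.04
4 [0.4, 0.31, 0.12] 0.386 50 J [ 0.61  0.39  2.41  3.47  0.54 -1.71] maxstep 0.26
```

Emit:
jog_arm:
  hand: [85, 85, 85, 85, 85, 85, 85, 85, 85, 85, 85, 85, 85, 85, 85, 85, 85, 85]
  xyz:
    - [20, 12, 15]
    - [45, 26, 32]
    - [70, 40, 50]
    - [97, 55, 69]
    - [124, 71, 89]
    - [151, 86, 108]
    - [178, 102, 127]
    - [205, 117, 147]
    - [232, 133, 166]
    - [259, 148, 186]
    - [286, 164, 205]
    - [313, 179, 224]
    - [340, 195, 244]
    - [367, 210, 263]
    - [388, 222, 278]
    - [410, 235, 300]
    - [430, 245, 315]
    - [450, 258, 330]
  turn: [0.085, 0.085, 0.085, 0.085, 0.085, 0.085, 0.085, 0.085, 0.085, 0.085, 0.085, 0.085, 0.085, 0.085, 0.085, 0.085, 0.085, 0.085]

```text
clock: 13.3
tcp_pos: [0.7752, 0.5547, 0.4532]
ee_rot: [-2.751, -0.645, -1.022]
wrist_force: [-0.3, -0.3, 0.8]
opening: 0.0851
```

```bash
python3 st.py
```

```text
13.3 tcp [0.7752 0.5547 0.4532] F [-0.3 -0.3  0.8] op 0.0851 J [ 0.57   0.952  0.039 -0.092  1.449  1.658]
zax [ 0.591  0.27  -0.76 ] tilt deg 40.52 tilt dir 0.429 yax ang -1.118 [ 0.437 -0.899  0.02 ]
chamber frame [0.035  0.5678 0.4532] grasp [0.0291 0.5638 0.4616]
tilt comps: x 40.5 y 1.16
```

Emit:
jog_arm:
  hand: [85]
  xyz:
    - [80, 50, 60]
  turn: [0]

```text
clock: 13.38
tcp_pos: [0.7813, 0.5555, 0.4634]
ee_rot: [-2.725, -0.641, -1.061]
wrist_force: [0.0, 0.0, 1.2]
opening: 0.0851
```

Emit:
jog_arm:
  hand: [85]
  xyz:
    - [80, 50, 60]
  turn: [0]

```text
clock: 13.47
tcp_pos: [0.7892, 0.5566, 0.4704]
ee_rot: [-2.698, -0.638, -1.099]
wrist_force: [0.2, 0.0, -1.2]
opening: 0.0849
```

Emit:
jog_arm:
  hand: [85]
  xyz:
    - [80, 50, 60]
  turn: [0]

```text
clock: 13.55
tcp_pos: [0.7969, 0.5581, 0.4777]
ee_rot: [-2.671, -0.634, -1.137]
wrist_force: [0.2, 0.6, -0.2]
opening: 0.085
```

Emit:
jog_arm:
  hand: [85]
  xyz:
    - [80, 50, 60]
  turn: [0]

```text
clock: 13.63
tcp_pos: [0.8046, 0.5595, 0.4848]
ee_rot: [-2.643, -0.63, -1.176]
wrist_force: [-1.1, 0.2, 0.1]
opening: 0.0849
```

Emit:
jog_arm:
  hand: [85]
  xyz:
    - [80, 50, 60]
  turn: [0]

```text
clock: 13.72
tcp_pos: [0.8121, 0.561, 0.4919]
ee_rot: [-2.615, -0.625, -1.213]
wrist_force: [-0.2, 0.7, -0.2]
opening: 0.0851
```

```bash
python3 st.py
```

```text
13.7167 tcp [0.8121 0.561  0.4919] F [-0.2  0.7 -0.2] op 0.0851 J [ 0.547  0.948  0.036 -0.065  1.292  1.637]
zax [ 0.682  0.341 -0.647] tilt deg 49.72 tilt dir 0.464 yax ang -1.1033 [ 0.451 -0.893  0.004]
chamber frame [0.0705 0.58   0.4919] grasp [0.0637 0.5751 0.499 ]
tilt comps: x 49.72 y 0.23
```

Emit:
jog_arm:
  hand: [85, 85, 85, 85, 85, 85, 85, 85, 85, 85, 85, 85, 85, 85, 85, 85, 85, 85, 85, 85]
  xyz:
    - [-28, -10, -23]
    - [-56, -20, -46]
    - [-84, -31, -69]
    - [-112, -41, -92]
    - [-122, -48, -97]
    - [-132, -55, -102]
    - [-142, -62, -107]
    - [-152, -69, -112]
    - [-162, -76, -117]
    - [-172, -83, -122]
    - [-182, -90, -127]
    - [-192, -97, -132]
    - [-202, -104, -137]
    - [-212, -111, -142]
    - [-232, -121, -162]
    - [-252, -131, -182]
    - [-272, -141, -202]
    - [-292, -151, -222]
    - [-312, -161, -242]
    - [-312, -161, -242]
  turn: [0.02, 0.04, 0.06, 0.086, 0.141, 0.196, 0.251, 0.306, 0.361, 0.416, 0.471, 0.526, 0.581, 0.636, 0.636, 0.636, 0.636, 0.636, 0.636, 0.636]

```text
clock: 15.38
tcp_pos: [0.4976, 0.3985, 0.2489]
ee_rot: [-2.139, -1.32, -0.993]
wrist_force: [-1.0, 0.3, -0.5]
opening: 0.0846
```

```bash
python3 st.py
```

```text
15.3833 tcp [0.4976 0.3985 0.2489] F [-1.   0.3 -0.5] op 0.0846 J [ 0.278  0.298  1.898  1.193  0.643 -0.154]
zax [ 0.346  0.678 -0.648] tilt deg 49.62 tilt dir 1.099 yax ang -0.4675 [ 0.893 -0.451  0.005]
chamber frame [-0.2137  0.3689  0.2489] grasp [-0.2162  0.3609  0.256 ]
tilt comps: x 49.61 y 0.31
```

Emit:
jog_arm:
  hand: [85, 85, 85, 85, 85, 85, 85, 85, 85, 85, 85, 85, 85, 85, 85, 85, 85, 85, 85, 85]
  xyz:
    - [-20, -15, -25]
    - [-40, -30, -50]
    - [-60, -45, -75]
    - [-78, -58, -99]
    - [-80, -61, -102]
    - [-83, -64, -105]
    - [-85, -67, -108]
    - [-88, -70, -112]
    - [-91, -73, -116]
    - [-93, -76, -119]
    - [-96, -79, -122]
    - [-99, -82, -126]
    - [-101, -85, -130]
    - [-104, -88, -134]
    - [-107, -91, -138]
    - [-110, -93, -141]
    - [-113, -94, -144]
    - [-113, -94, -144]
    - [-113, -94, -144]
    - [-113, -94, -144]
  turn: [0, 0, 0, 0, -0.06, -0.12, -0.18, -0.24, -0.3, -0.36, -0.42, -0.48, -0.54, -0.6, -0.65, -0.69, -0.713, -0.713, -0.713, -0.713]

```text
clock: 17.05
tcp_pos: [0.3863, 0.3058, 0.1066]
ee_rot: [-2.66, -0.529, -1.238]
wrist_force: [0.1, -0.3, -0.2]
opening: 0.0849
```

```bash
python3 st.py; python3 - <<'E'
from bench import read_camera
from h import *
for n in("top","side"):
    c=read_camera(n);pickle.dump(c,open(n+"3.pkl","wb"))
t=pickle.load(open("top3.pkl","rb"))["image"][150:300,80:270,::-1];s=pickle.load(open("side3.pkl","rb"))["image"][180:300,270:430,::-1]
a=cv2.resize(t,None,fx=3,fy=3);b=cv2.resize(s,(0,0),fx=3,fy=3);cv2.imwrite("pics/p3t.png",a);cv2.imwrite("pics/p3s.png",b)
E
```

```text
17.05 tcp [0.3863 0.3058 0.1066] F [ 0.1 -0.3 -0.2] op 0.0849 J [ 0.627  0.433  2.448  3.458  0.62  -1.681]
zax [ 0.708  0.289 -0.645] tilt deg 49.86 tilt dir 0.388 yax ang -1.1797 [ 0.381 -0.924  0.004]
chamber frame [-0.3086  0.2594  0.1066] grasp [-0.3157  0.255   0.1137]
tilt comps: x 49.86 y 0.23
```

View pics/p3t.png

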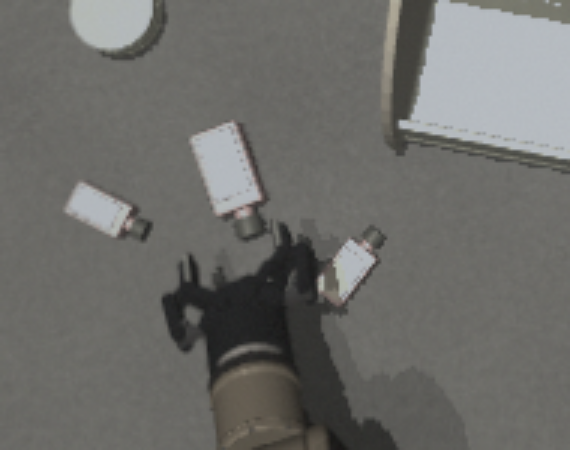

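View pics/p3s.png

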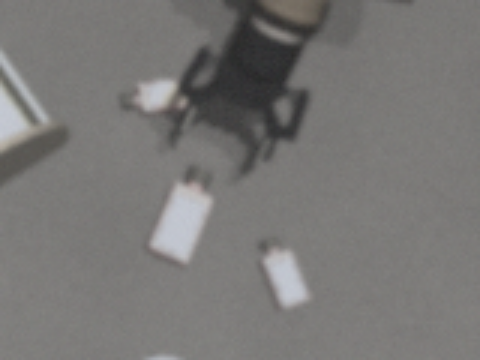

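Emit:
jog_arm:
  hand: [85, 85, 85, 85, 85, 85, 70, 60, 50, 45, 45, 45, 45]
  xyz:
    - [12, 5, -16]
    - [26, 10, -34]
    - [40, 16, -52]
    - [54, 21, -70]
    - [64, 25.4, -83]
    - [64, 25.4, -84]
    - [64, 25.4, -84]
    - [64, 25.4, -84]
    - [64, 25.4, -84]
    - [64, 25.4, -84]
    - [64, 25.4, -84]
    - [64, 25.4, -84]
    - [64, 25.4, -84]
  turn: [0, 0, 0, 0, 0, 0, 0, 0, 0, 0, 0, 0, 0]
  force: 60

```text
clock: 18.23
tcp_pos: [0.4495, 0.3304, 0.023]
ee_rot: [-2.661, -0.529, -1.238]
wrist_force: [-5.3, -2.4, 7.8]
opening: 0.0509
```

```bash
python3 st.py
```

```text
18.2333 tcp [0.4495 0.3304 0.023 ] F [-5.3 -2.4  7.8] op 0.0509 J [ 0.575  0.723  2.316  3.349  0.77  -1.604]
zax [ 0.708  0.288 -0.645] tilt deg 49.85 tilt dir 0.387 yax ang -1.1805 [ 0.38  -0.925  0.004]
chamber frame [-0.2502  0.2939  0.023 ] grasp [-0.2573  0.2895  0.0301]
tilt comps: x 49.85 y 0.25
```

Emit:
jog_arm:
  hand: [45, 45, 45, 45, 45, 45]
  xyz:
    - [0, 0, 8]
    - [0, 0, 25]
    - [0, 0, 50]
    - [0, 0, 75]
    - [0, 0, 90]
    - [0, 0, 90]
  turn: [0, 0, 0, 0, 0, 0]
  force: 70

```text
clock: 18.73
tcp_pos: [0.4502, 0.3311, 0.1169]
ee_rot: [-2.655, -0.528, -1.245]
wrist_force: [0.4, 0.2, -0.8]
opening: 0.0503
```

```bash
python3 st.py; python3 - <<'E'
from bench import read_camera
from fl import *
for n in("top","side"):
    c=read_camera(n);pickle.dump(c,open(n+"4.pkl","wb"))
    P=cloud(c); g=c["image"].min(2)
    u0,v0=proj(c,[.48,.343,.12])[0].astype(int)
    sl=(slice(v0-30,v0+30),slice(u0-30,u0+30))
    m=(P[...,2]>.09)&(P[...,2]<.15)&(g>140)&(np.hypot(P[...,0]-.47,P[...,1]-.34)<.1)
    q=P[m]; A=np.c_[q[:,:2]-q[:,:2].mean(0),np.ones(len(q))]; co=np.linalg.lstsq(A,q[:,2],rcond=None)[0]
    print(n,len(q),"plane slope deg",np.degrees(co[:2]).round(2),"z",co[2],"ctr",q.mean(0))
    cv2.imwrite(f"pics/l_{n}.png",cv2.resize(c["image"][v0-50:v0+50,u0-60:u0+60,::-1],None,fx=5,fy=5,interpolation=cv2.INTER_CUBIC))
    flask(c,.124,np.array([.46,.335]),tag=n)
E
```

```text
18.7333 tcp [0.4502 0.3311 0.1169] F [ 0.4  0.2 -0.8] op 0.0503 J [ 0.576  0.448  2.285  3.458  0.479 -1.737]
zax [ 0.711  0.291 -0.64 ] tilt deg 50.2 tilt dir 0.388 yax ang -1.18 [ 0.381 -0.925  0.003]
chamber frame [-0.2496  0.2947  0.1169] grasp [-0.2568  0.2903  0.1239]
tilt comps: x 50.2 y 0.19
top 469 plane slope deg [ 1.24 -1.46] z 0.12819901213365284 ctr [0.46286756 0.33655853 0.12819901]
top rect ctr [0.46178403 0.33661835] size [89.2 49.6] 22.61986541748047 centroid [0.46310627 0.33758891] yaw 0.3470647
side 372 plane slope deg [ 0.89 -0.49] z 0.1245958451319316 ctr [0.46406804 0.33698767 0.12459585]
side rect ctr [0.46205761 0.3367434 ] size [92.1 51.8] 22.520565032958984 centroid [0.46377793 0.33707867] yaw 0.40693405
```

Emit:
jog_arm:
  hand: [45, 45, 45, 45, 45, 45, 45, 45, 45, 45, 45, 45, 45, 45]
  xyz:
    - [-4, -14, 4]
    - [-10, -40, 8]
    - [-15, -68, 10]
    - [-20, -96, 10]
    - [-24, -124, 10]
    - [-28, -152, 10]
    - [-32, -180, 10]
    - [-36, -208, 10]
    - [-40, -236, 10]
    - [-44, -262, 10]
    - [-47, -282, 10]
    - [-47.5, -291, 10]
    - [-47.5, -291, 10]
    - [-47.5, -291, 10]
  turn: [-0.04, -0.1, -0.16, -0.22, -0.28, -0.34, -0.4, -0.46, -0.51, -0.55, -0.55, -0.55, -0.55, -0.55]

```text
clock: 20.0
tcp_pos: [0.4013, 0.0387, 0.1226]
ee_rot: [2.778, -0.222, 1.288]
wrist_force: [0.2, 0.3, -1.7]
opening: 0.0511
```

```bash
python3 st.py; python3 - <<'E'
from bench import read_camera
from fl import *
for n in("top","side"):
    c=read_camera(n);pickle.dump(c,open(n+"5.pkl","wb"))
    ctr=ch([-.237,0,0])[0][:2]
    flask(c,.137,ctr,tag=n)
    u0,v0=proj(c,ch([-.15,0,.1]))[0].astype(int)
    cv2.imwrite(f"pics/m_{n}.png",cv2.resize(c["image"][max(0,v0-70):v0+70,u0-80:u0+80,::-1],None,fx=4,fy=4,interpolation=cv2.INTER_CUBIC))
E
```

```text
20.0 tcp [0.4013 0.0387 0.1226] F [ 0.2  0.3 -1.7] op 0.0511 J [ 0.004  0.327  2.669  3.337  0.725 -1.613]
zax [ 0.753 -0.126 -0.646] tilt deg 49.77 tilt dir -0.165 yax ang -1.7325 [-0.161 -0.987  0.004]
chamber frame [-0.2507 -0.0017  0.1226] grasp [-0.2591 -0.0017  0.1297]
tilt comps: x 49.77 y 0.24
top rect ctr [0.41309505 0.03567191] size [48.9 89.2] 81.57302856445312 centroid [0.41381582 0.03550601] yaw -0.15813933
side rect ctr [0.41628037 0.03845434] size [52.1 92.7] 80.21759033203125 centroid [0.41818549 0.03817045] yaw -0.15803194
```

```bash
python3 - <<'E'
from h import *
c=pickle.load(open("top2.pkl","rb"))
u0,v0=proj(c,ch([.0,0,.024]))[0].astype(int); x0,y0=u0-45,v0-30
im=c["image"][y0:y0+60,x0:x0+90,::-1].astype(float); im=np.clip((im-30)*1.8,0,255).astype(np.uint8)
a=cv2.resize(im,None,fx=8,fy=8,interpolation=cv2.INTER_NEAREST)
p=((proj(c,ch([[.01,-.02,.024],[.01,.02,.024]]))-[x0,y0]+.5)*8).astype(int)
for q in p: cv2.circle(a,tuple(map(int,q)),4,(0,255,0),1)
q=((proj(c,ch([[-.10,-.125,.008],[0,-.125,.008],[0,.125,.008],[-.10,.125,.008]]))-[x0,y0]+.5)*8).astype(int)
cv2.polylines(a,[q.reshape(-1,1,2)],False,(0,0,255),1)
cv2.imwrite("pics/stage.png",a)
E
```

```text
(no output)
```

View pics/stage.png

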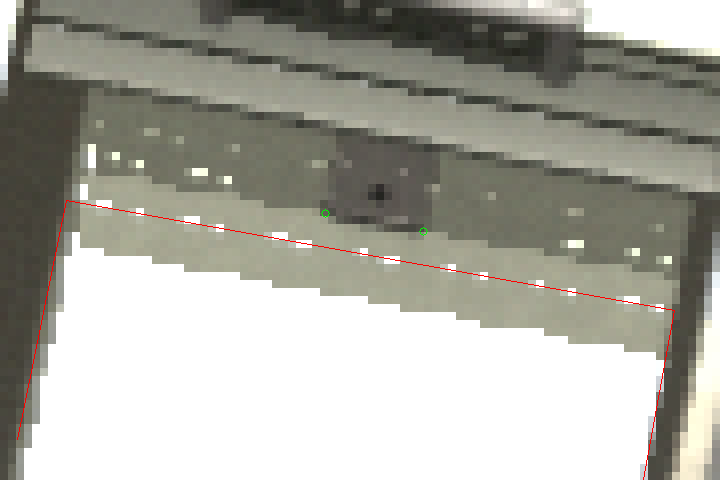

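View pics/m_top.png

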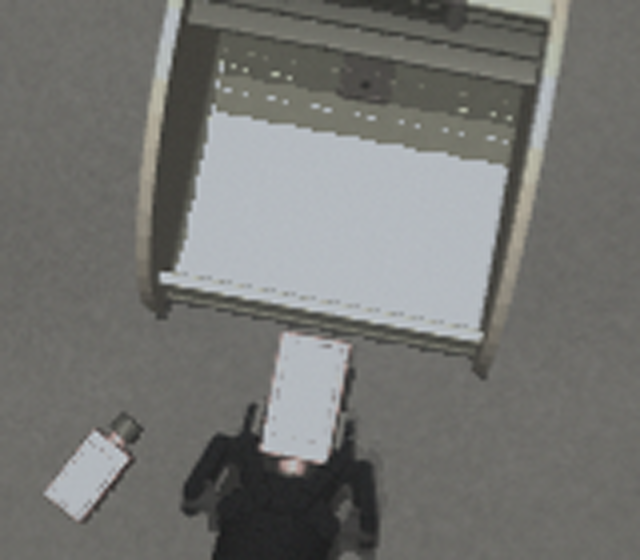

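Emit:
jog_arm:
  hand: [45, 45, 45, 45, 45, 45, 45, 45, 45, 45, 45, 45, 45, 45, 45, 45, 45, 45]
  xyz:
    - [15, -1, 5]
    - [40, -5, 5]
    - [70, -10, 5]
    - [100, -15, 5]
    - [130, -20, 5]
    - [160, -25, 5]
    - [188, -29, 5]
    - [207, -32.5, 5]
    - [215, -34, 5]
    - [216, -34, -2]
    - [218, -34, -12]
    - [220, -34.5, -24]
    - [222, -35, -36]
    - [224, -35, -48]
    - [226, -35.5, -58]
    - [227, -35.6, -65]
    - [227, -35.6, -65]
    - [227, -35.6, -65]
  turn: [0, 0, 0, 0, 0, 0, 0, 0, 0, 0, 0, 0, 0, 0, 0, 0, 0, 0]

```text
clock: 21.6
tcp_pos: [0.6277, 0.0048, 0.0573]
ee_rot: [2.78, -0.218, 1.288]
wrist_force: [0.4, 0.4, -0.7]
opening: 0.0511
```

```bash
python3 st.py; python3 - <<'E'
from bench import read_camera
from fl import *
for n in("top","side"):
    c=read_camera(n);pickle.dump(c,open(n+"6.pkl","wb"))
    u0,v0=proj(c,ch([-.05,0,.1]))[0].astype(int)
    cv2.imwrite(f"pics/n_{n}.png",cv2.resize(c["image"][max(0,v0-70):v0+70,u0-80:u0+80,::-1],None,fx=4,fy=4,interpolation=cv2.INTER_CUBIC))
E
```

```text
21.6 tcp [0.6277 0.0048 0.0573] F [ 0.4  0.4 -0.7] op 0.0511 J [-0.086  0.646  2.142  3.259  0.516 -1.629]
zax [ 0.753 -0.123 -0.646] tilt deg 49.74 tilt dir -0.162 yax ang -1.7292 [-0.158 -0.987  0.004]
chamber frame [-0.0218  0.0013  0.0573] grasp [-0.0302  0.0013  0.0644]
tilt comps: x 49.74 y 0.23
```

View pics/n_top.png

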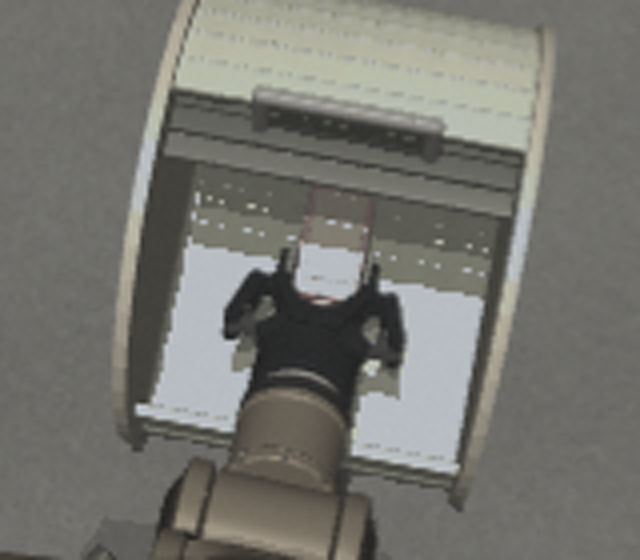

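View pics/n_side.png

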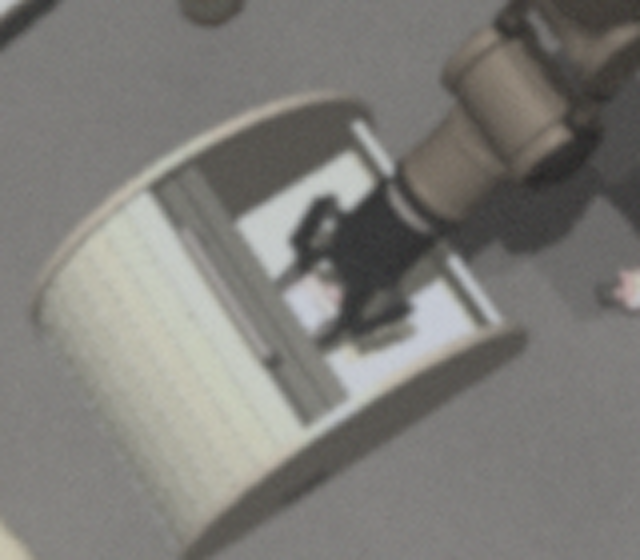

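Emit:
jog_arm:
  hand: [45, 45, 45, 45, 45, 45, 45, 45, 45]
  xyz:
    - [12, -2, 0]
    - [27, -5, 0]
    - [42, -7.5, 0]
    - [54, -9.8, 0]
    - [57.6, -10.4, 0]
    - [57.6, -10.4, -3]
    - [57.6, -10.4, -6]
    - [57.6, -10.4, -8.5]
    - [57.6, -10.4, -8.5]
  turn: [0, 0, 0, 0, 0, 0, 0, 0, 0]

```text
clock: 22.45
tcp_pos: [0.6848, -0.0056, 0.0488]
ee_rot: [2.78, -0.218, 1.288]
wrist_force: [-1.2, -0.4, -1.0]
opening: 0.0512
```

```bash
python3 st.py
```

```text
22.45 tcp [ 0.6848 -0.0056  0.0488] F [-1.2 -0.4 -1. ] op 0.0512 J [-0.098  0.704  1.991  3.26   0.423 -1.643]
zax [ 0.753 -0.123 -0.646] tilt deg 49.72 tilt dir -0.162 yax ang -1.7293 [-0.158 -0.987  0.004]
chamber frame [0.0363 0.0002 0.0488] grasp [0.0279 0.0002 0.0559]
tilt comps: x 49.72 y 0.23
```

Lower gently to contact.

Emit:
jog_arm:
  hand: [45, 45, 45]
  xyz:
    - [0.5, 0, -1]
    - [0.5, 0, -2]
    - [0.5, 0, -2]
  turn: [0, 0, 0]

```text
clock: 22.7
tcp_pos: [0.6853, -0.0055, 0.0471]
ee_rot: [2.779, -0.218, 1.289]
wrist_force: [-1.3, 0.2, 1.0]
opening: 0.0508
```

```bash
python3 st.py
```

```text
22.7 tcp [ 0.6853 -0.0055  0.0471] F [-1.3  0.2  1. ] op 0.0508 J [-0.098  0.708  1.991  3.26   0.428 -1.642]
zax [ 0.753 -0.123 -0.646] tilt deg 49.76 tilt dir -0.162 yax ang -1.7291 [-0.158 -0.987  0.004]
chamber frame [0.0367 0.0004 0.0471] grasp [0.0283 0.0004 0.0542]
tilt comps: x 49.76 y 0.24
```

Emit:
jog_arm:
  hand: [45, 45]
  xyz:
    - [0, 0, -0.8]
    - [0, 0, -0.8]
  turn: [0, 0]

```text
clock: 22.87
tcp_pos: [0.6856, -0.0055, 0.0471]
ee_rot: [2.778, -0.218, 1.291]
wrist_force: [-3.4, -0.4, 5.0]
opening: 0.0508
```

```bash
python3 st.py
```

```text
22.8667 tcp [ 0.6856 -0.0055  0.0471] F [-3.4 -0.4  5. ] op 0.0508 J [-0.098  0.709  1.991  3.259  0.43  -1.642]
zax [ 0.755 -0.123 -0.645] tilt deg 49.86 tilt dir -0.162 yax ang -1.7291 [-0.158 -0.987  0.004]
chamber frame [0.037  0.0005 0.0471] grasp [0.0286 0.0005 0.0542]
tilt comps: x 49.86 y 0.23
```

Emit:
jog_arm:
  hand: [55, 60, 70, 75, 80, 80, 80, 80, 80, 80, 80, 80, 80, 80]
  xyz:
    - [0, 0, 0]
    - [0, 0, 0]
    - [0, 0, 0]
    - [0, 0, 0]
    - [0, 0, 0]
    - [-8, 1.3, 7]
    - [-23, 3.7, 20]
    - [-42, 6.8, 36]
    - [-61, 10, 52]
    - [-80, 13, 68]
    - [-99, 16, 84]
    - [-113, 18.4, 97]
    - [-113, 18.4, 97]
    - [-113, 18.4, 97]
  turn: [0, 0, 0, 0, 0, 0, 0, 0, 0, 0, 0, 0, 0, 0]

```text
clock: 24.03
tcp_pos: [0.5725, 0.013, 0.1453]
ee_rot: [2.777, -0.217, 1.294]
wrist_force: [0.0, -0.9, -0.4]
opening: 0.08
```

```bash
python3 st.py; python3 - <<'E'
from bench import read_camera
from h import *
for n in("top","side"):
    c=read_camera(n);pickle.dump(c,open(n+"7.pkl","wb"))
    u0,v0=proj(c,ch([-.0,0,.1]))[0].astype(int)
    cv2.imwrite(f"pics/q_{n}.png",cv2.resize(c["image"][max(0,v0-55):v0+55,u0-65:u0+65,::-1],None,fx=5,fy=5,interpolation=cv2.INTER_CUBIC))
E
```

```text
24.0333 tcp [0.5725 0.013  0.1453] F [ 0.  -0.9 -0.4] op 0.08 J [-0.076  0.378  2.239  3.333  0.351 -1.701]
zax [ 0.756 -0.123 -0.643] tilt deg 49.99 tilt dir -0.161 yax ang -1.7289 [-0.157 -0.988  0.004]
chamber frame [-0.0776  0.0005  0.1453] grasp [-0.0861  0.0005  0.1524]
tilt comps: x 49.99 y 0.22
```

View pics/q_top.png

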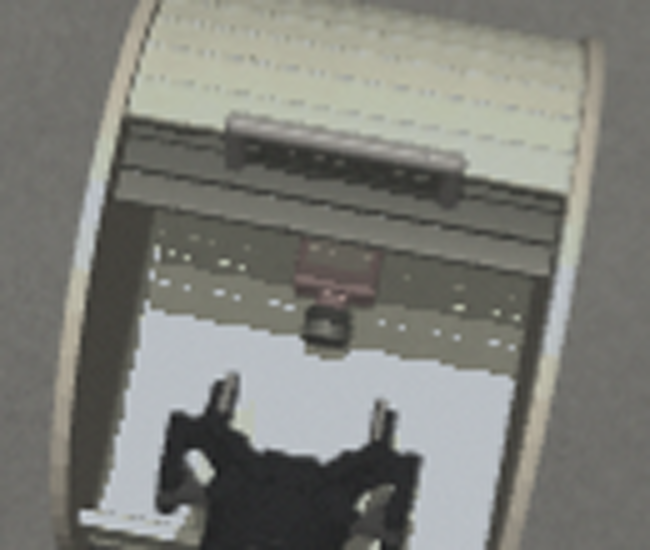

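View pics/q_side.png

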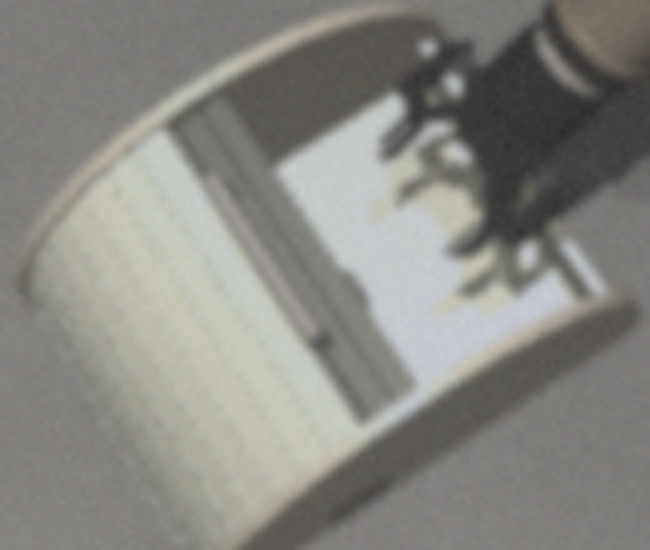

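```bash
python3 - <<'E'
from h import *
c=pickle.load(open("top7.pkl","rb"))
u0,v0=proj(c,ch([-.0,0,.1]))[0].astype(int); x0,y0=u0-30,v0-20
F=10
im=c["image"][y0:y0+50,x0:x0+60,::-1].astype(float); im=np.clip(im*1.7,0,255).astype(np.uint8)
a=cv2.resize(im,None,fx=F,fy=F,interpolation=cv2.INTER_NEAREST)
def pl(P,col,cl=True):
    q=((proj(c,ch(P))-[x0,y0]+.5)*F).astype(int);cv2.polylines(a,[q.reshape(-1,1,2)],cl,col,1)
pl([[.005,-.026,.058],[.005,.026,.058],[.095,.026,.058],[.095,-.026,.058]],(0,255,0))
pl([[-.025,-.0145,.041],[-.025,.0145,.041],[-.005,.0145,.041],[-.005,-.0145,.041]],(0,0,255))
cv2.imwrite("pics/fin.png",a)
E
```

```text
(no output)
```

View pics/fin.png

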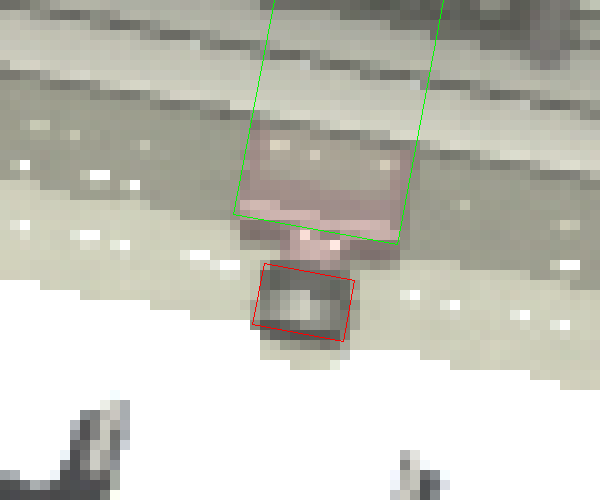

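```bash
cat > close.py <<'E'
from plan import *
from h import YAW
def Mt(psi,tilt=50):
    return Mtool(YAW+psi,np.radians(tilt))
def tcp_for(a,M,over=.013):
    Rz=R.from_rotvec([0,0,YAW]).as_matrix(); d=Rz.T@M[:,2]
    bar=np.array([-.213*np.sin(a),0,.045+.213*np.cos(a)])
    n=np.array([d[2],0,-d[0]]);n/=np.linalg.norm(n)  # candidate normal in xz
    if n[0]>0:n=-n
    return ch([bar-n*.017+d*(over-.008)])[0]
if __name__=="__main__":
    cur=np.array([-.076,.378,2.239,3.333,.351,-1.701])
    for psi in(-1.4,-1,-.6,-.3,0,.3,.6,1,1.4):
        row=[]
        for a in(-.183,0,.3,.6,.9,1.117):
            M=Mt(psi);best=9;bx=None
            for s in (cur,np.array([0,.4,1.7,1.5,.7,-.2]),np.array([0,.5,1.5,0,.5,1.6]),np.array([0,.4,1.9,2.3,.6,-1])):
                x,e=ik(tcp_for(a,M),M,s)
                if e<best: best,bx=e,x
            row.append((round(a,2),round(best,3),bx[3:].round(2).tolist()))
        print(psi,row)
E
python3 close.py
```

```text
-1.4 [(-0.18, np.float64(0.309), [-0.81, 1.78, 3.11]), (0, np.float64(0.384), [-0.78, 1.73, 3.11]), (0.3, np.float64(0.507), [-0.71, 1.63, 3.11]), (0.6, np.float64(0.627), [-0.64, 1.5, 3.11]), (0.9, np.float64(0.737), [-0.58, 1.35, 3.11]), (1.12, np.float64(0.809), [-0.53, 1.23, 3.11])]
-1 [(-0.18, np.float64(0.162), [-0.84, 1.23, 3.11]), (0, np.float64(0.206), [-0.82, 1.22, 3.11]), (0.3, np.float64(0.293), [-0.79, 1.19, 3.11]), (0.6, np.float64(0.395), [-0.75, 1.12, 3.11]), (0.9, np.float64(0.504), [-0.71, 1.03, 3.11]), (1.12, np.float64(0.584), [-0.69, 0.94, 3.11])]
-0.6 [(-0.18, np.float64(0.023), [-1.0, 0.78, 3.09]), (0, np.float64(0.042), [-1.0, 0.78, 3.11]), (0.3, np.float64(0.111), [-0.98, 0.77, 3.11]), (0.6, np.float64(0.204), [-0.95, 0.74, 3.11]), (0.9, np.float64(0.316), [-0.93, 0.68, 3.11]), (1.12, np.float64(0.284), [4.14, 0.71, -1.79])]
-0.3 [(-0.18, np.float64(0.013), [-1.0, 0.44, 2.86]), (0, np.float64(0.032), [-1.0, 0.45, 2.87]), (0.3, np.float64(0.082), [-1.0, 0.44, 2.9]), (0.6, np.float64(0.157), [-1.0, 0.43, 2.93]), (0.9, np.float64(0.099), [4.14, 0.48, -2.14]), (1
[... 716 characters left out ...]
[1.2, 0.67, -0.18]), (0.6, np.float64(0.0), [1.34, 0.66, -0.39]), (0.9, np.float64(0.0), [1.55, 0.67, -0.7]), (1.12, np.float64(0.0), [1.75, 0.7, -1.0])]
1 [(-0.18, np.float64(0.0), [0.99, 1.08, -0.19]), (0, np.float64(0.0), [1.0, 1.08, -0.24]), (0.3, np.float64(0.0), [1.03, 1.06, -0.35]), (0.6, np.float64(0.0), [1.08, 1.03, -0.5]), (0.9, np.float64(0.0), [1.15, 0.98, -0.71]), (1.12, np.float64(0.0), [1.24, 0.94, -0.89])]
1.4 [(-0.18, np.float64(0.0), [0.87, 1.46, -0.33]), (0, np.float64(0.0), [0.87, 1.44, -0.38]), (0.3, np.float64(0.0), [0.87, 1.39, -0.48]), (0.6, np.float64(0.0), [0.88, 1.33, -0.61]), (0.9, np.float64(0.0), [0.9, 1.25, -0.77]), (1.12, np.float64(0.0), [0.92, 1.18, -0.89])]
```

```bash
cat > close2.py <<'E'
from close import *
from h import O
cur=np.array([-.076,.378,2.239,3.333,.351,-1.701]); T0=fk(cur,P)[0]; psi=.45
M=Mt(psi)
Rz=R.from_rotvec([0,0,YAW]).as_matrix()
W=[(T0,0),(ch([-.11,0,.16])[0],.25),(ch([-.11,0,.17])[0],psi),(ch([-.09,0,.34])[0],psi),(tcp_for(-.183,M)+ch([.025,0,.055])[0]-O,psi),(tcp_for(-.183,M)+ch([.012,0,0])[0]-O,psi)]
for a in(-.183,-.03,.12,.27,.42,.57,.72,.87,1.0,1.08,1.117,1.14): W.append((tcp_for(a,M),psi))
x=cur;p0,s0=W[0];n=6
for p,s in W:
    mx=0
    for i in range(1,n+1):
        f=i/n;xn,e=ik(p0*(1-f)+p*f,Mt(s0*(1-f)+s*f),x);mx=max(mx,abs(xn-x).max());x=xn
    print("shift mm",((p-T0)*1000).round(1).tolist(),"psi",s,"err",round(e,4),"mx",round(mx*n,2),x.round(2)); p0,s0=p,s
E
python3 close2.py
```

```text
shift mm [0.0, 0.0, 0.0] psi 0 err 0.0 mx 0.03 [-0.08  0.38  2.24  3.33  0.35 -1.7 ]
shift mm [-31.4, 3.8, 15.6] psi 0.25 err 0.0 mx 0.96 [-0.26  0.29  2.32  2.41  0.41 -1.11]
shift mm [-31.4, 3.8, 25.6] psi 0.45 err 0.0 mx 0.66 [-0.4   0.28  2.28  1.85  0.53 -0.81]
shift mm [-11.7, 0.6, 195.6] psi 0.45 err 0.0 mx 1.27 [-0.38  0.    1.98  0.93  0.63  0.27]
shift mm [155.2, -25.0, 174.3] psi 0.45 err 0.0 mx 0.41 [-0.3   0.34  1.61  0.87  0.59  0.38]
shift mm [142.3, -22.9, 119.3] psi 0.45 err 0.0 mx 0.27 [-0.31  0.38  1.73  1.08  0.51  0.14]
shift mm [130.5, -21.0, 119.3] psi 0.45 err 0.0 mx 0.03 [-0.31  0.36  1.76  1.1   0.51  0.12]
shift mm [98.5, -15.7, 122.8] psi 0.45 err 0.0 mx 0.08 [-0.32  0.3   1.84  1.13  0.51  0.07]
shift mm [67.1, -10.6, 121.3] psi 0.45 err 0.0 mx 0.08 [-0.34  0.25  1.92  1.18  0.5   0.01]
shift mm [36.2, -5.5, 115.1] psi 0.45 err 0.0 mx 0.09 [-0.35  0.2   2.    1.25  0.5  -0.08]
shift mm [6.5, -0.7, 104.3] psi 0.45 err 0.0 mx 0.11 [-0.37  0.17  2.09  1.33  0.5  -0.19]
shift mm [-21.2, 3.8, 89.2] psi 0.45 err 0.0 mx 0.14 [-0.38  0.15  2.17  1.44  0.5  -0.33]
shift mm [-46.4, 8.0, 70.0] psi 0.45 err 0.0 mx 0.18 [-0.4   0.15  2.26  1.58  0.51 -0.5 ]
shift mm [-68.4, 11.6, 47.2] psi 0.45 err 0.0 mx 0.21 [-0.42  0.17  2.34  1.74  0.53 -0.71]
shift mm [-84.6, 14.2, 24.9] psi 0.45 err 0.0 mx 0.2 [-0.44  0.21  2.41  1.9   0.57 -0.9 ]
shift mm [-93.2, 15.6, 10.3] psi 0.45 err 0.0 mx 0.13 [-0.45  0.25  2.45  1.99  0.6  -1.03]
shift mm [-96.7, 16.2, 3.2] psi 0.45 err 0.0 mx 0.06 [-0.45  0.27  2.46  2.04  0.62 -1.09]
shift mm [-98.8, 16.5, -1.2] psi 0.45 err 0.0 mx 0.04 [-0.46  0.28  2.47  2.07  0.63 -1.12]
```

Emit:
jog_arm:
  hand: [40, 20, 0, 0, 0, 0, 0, 0, 0, 0, 0, 0, 0, 0, 0, 0, 0, 0, 0, 0]
  xyz:
    - [-8, 1, 4]
    - [-16, 2, 8]
    - [-23, 3, 11]
    - [-31, 4, 15]
    - [-31, 4, 15]
    - [-31, 4, 16]
    - [-31, 4, 18]
    - [-31, 4, 20]
    - [-31, 4, 22]
    - [-31, 4, 24]
    - [-31, 4, 25]
    - [-30, 4, 36]
    - [-28, 4, 58]
    - [-25, 3, 82]
    - [-22, 3, 106]
    - [-19, 2, 130]
    - [-16, 2, 154]
    - [-13, 1, 176]
    - [-12, 1, 195]
    - [-12, 1, 195]
  turn: [0.02, 0.06, 0.1, 0.15, 0.2, 0.25, 0.29, 0.33, 0.37, 0.41, 0.45, 0.45, 0.45, 0.45, 0.45, 0.45, 0.45, 0.45, 0.45, 0.45]

```text
clock: 25.8
tcp_pos: [0.5631, 0.0129, 0.3428]
ee_rot: [-2.715, -0.403, -1.272]
wrist_force: [-0.2, 0.1, 0.9]
opening: -0.0001
```

```bash
python3 st.py
```

```text
25.8 tcp [0.5631 0.0129 0.3428] F [-0.2  0.1  0.9] op -0.0001 J [-0.381  0.004  1.966  0.928  0.635  0.274]
zax [ 0.737  0.216 -0.641] tilt deg 50.14 tilt dir 0.285 yax ang -1.2796 [ 0.287 -0.958  0.007]
chamber frame [-0.0868 -0.0011  0.3428] grasp [-0.0945 -0.0048  0.3498]
tilt comps: x 50.14 y 0.41
```

Emit:
jog_arm:
  hand: [0, 0, 0, 0, 0, 0, 0, 0, 0, 0, 0, 0]
  xyz:
    - [20, -3, 0]
    - [50, -8, -4]
    - [80, -12, -10]
    - [110, -16, -15]
    - [138, -21, -20]
    - [160, -24, -23]
    - [165, -24, -26]
    - [162, -23, -42]
    - [160, -22, -58]
    - [158, -21, -74]
    - [157.6, -21, -83]
    - [157.6, -21, -83]
  turn: [0, 0, 0, 0, 0, 0, 0, 0, 0, 0, 0, 0]

```text
clock: 26.8
tcp_pos: [0.7189, -0.0077, 0.2549]
ee_rot: [-2.717, -0.401, -1.261]
wrist_force: [0.0, 0.5, -0.4]
opening: 0.0004
```

```bash
python3 st.py; python3 - <<'E'
from bench import read_camera
from h import *
for n in("top","side"):
    c=read_camera(n)
    u0,v0=proj(c,ch([-.0,0,.2]))[0].astype(int)
    cv2.imwrite(f"pics/r_{n}.png",cv2.resize(c["image"][max(0,v0-55):v0+55,u0-65:u0+65,::-1],None,fx=5,fy=5,interpolation=cv2.INTER_CUBIC))
E
```

```text
26.8 tcp [ 0.7189 -0.0077  0.2549] F [ 0.   0.5 -0.4] op 0.0004 J [-0.302  0.396  1.723  1.093  0.499  0.12 ]
zax [ 0.732  0.218 -0.646] tilt deg 49.78 tilt dir 0.289 yax ang -1.2791 [ 0.288 -0.958  0.003]
chamber frame [0.0702 0.0037 0.2549] grasp [6.26e-02 1.00e-04 2.62e-01]
tilt comps: x 49.78 y 0.18
```

View pics/r_side.png

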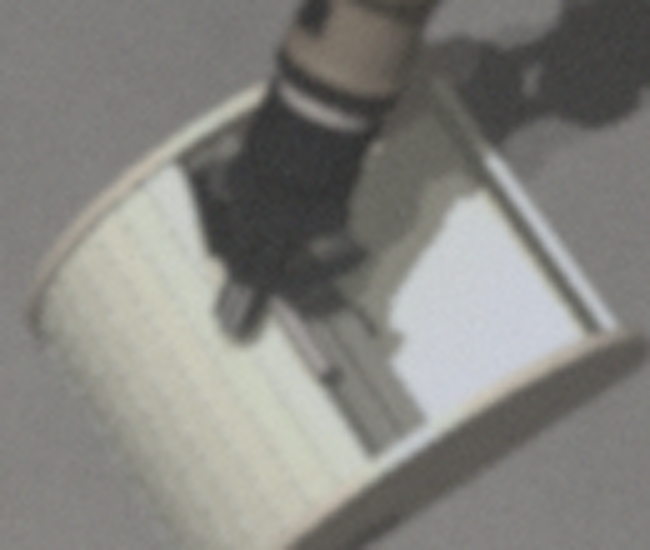

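Emit:
jog_arm:
  hand: [0, 0, 0, 0, 0, 0, 0, 0, 0, 0, 0, 0, 0, 0, 0, 0, 0, 0]
  xyz:
    - [-6, 1, 1]
    - [-14, 2.3, 2]
    - [-28, 4.5, 4]
    - [-44, 7.2, 6.5]
    - [-60, 9.8, 6.5]
    - [-75, 12.3, 5]
    - [-91, 15, 3]
    - [-106, 17.4, -1]
    - [-121, 20, -6]
    - [-136, 22.2, -12]
    - [-150, 24.5, -19]
    - [-163.5, 26.7, -27]
    - [-176, 28.8, -37]
    - [-188.7, 30.9, -47]
    - [-200, 32.7, -58]
    - [-210.7, 34.5, -70]
    - [-210.7, 34.5, -70]
    - [-210.7, 34.5, -70]
  turn: [0, 0, 0, 0, 0, 0, 0, 0, 0, 0, 0, 0, 0, 0, 0, 0, 0, 0]

```text
clock: 28.4
tcp_pos: [0.5093, 0.0264, 0.1891]
ee_rot: [-2.716, -0.401, -1.269]
wrist_force: [-0.5, -0.2, -0.0]
opening: 0.0002
```

```bash
python3 st.py; python3 - <<'E'
from bench import read_camera
from h import *
for n in("top","side"):
    c=read_camera(n)
    u0,v0=proj(c,ch([-.06,0,.2]))[0].astype(int)
    cv2.imwrite(f"pics/s_{n}.png",cv2.resize(c["image"][max(0,v0-55):v0+55,u0-65:u0+65,::-1],None,fx=5,fy=5,interpolation=cv2.INTER_CUBIC))
E
```

```text
28.4 tcp [0.5093 0.0264 0.1891] F [-0.5 -0.2 -0. ] op 0.0002 J [-0.407  0.185  2.333  1.778  0.524 -0.736]
zax [ 0.735  0.216 -0.642] tilt deg 50.05 tilt dir 0.286 yax ang -1.2801 [ 0.287 -0.958  0.006]
chamber frame [-0.1422  0.0035  0.1891] grasp [-1.498e-01 -1.000e-04  1.962e-01]
tilt comps: x 50.04 y 0.33
```

View pics/s_side.png

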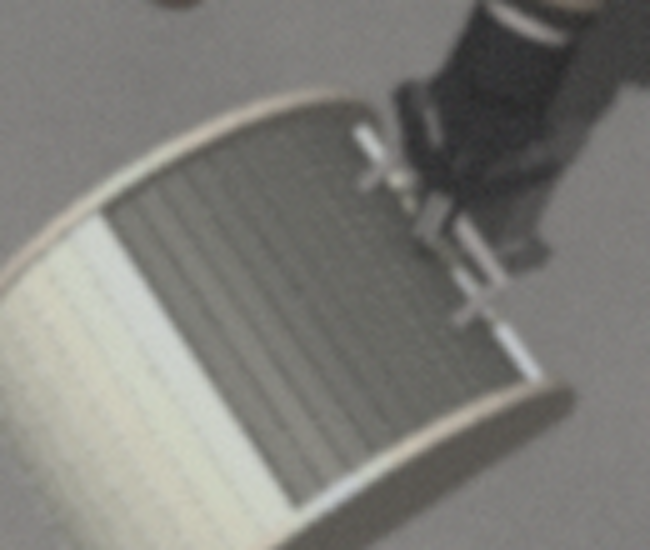

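View pics/s_top.png

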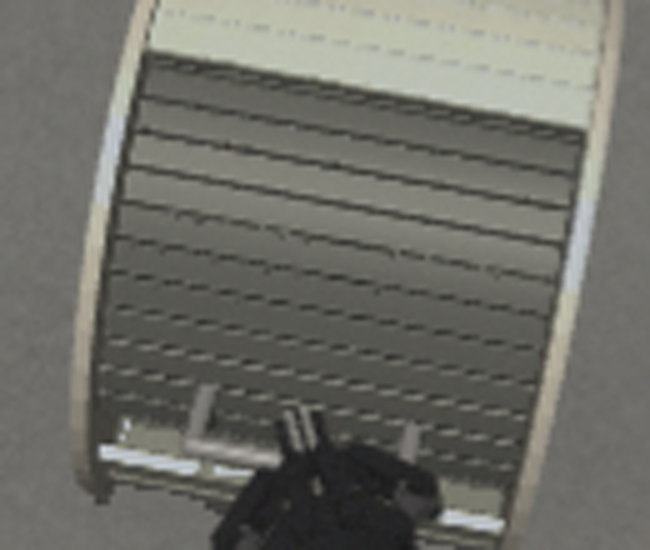

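Emit:
jog_arm:
  hand: [0, 0, 0, 0, 0, 0, 0, 0]
  xyz:
    - [-6, 1, -7]
    - [-11, 1.8, -15]
    - [-16, 2.6, -22]
    - [-20.5, 3.3, -29.5]
    - [-24.8, 4, -37]
    - [-28, 4.6, -44]
    - [-29.5, 4.8, -47]
    - [-29.5, 4.8, -47]
  turn: [0, 0, 0, 0, 0, 0, 0, 0]

```text
clock: 29.17
tcp_pos: [0.4824, 0.0308, 0.144]
ee_rot: [-2.712, -0.403, -1.277]
wrist_force: [1.6, 0.4, 5.1]
opening: -0.0001
```

```bash
python3 st.py; cat > lk.py <<'E'
from bench import read_camera
from h import *
import sys
for n in("top","side"):
    c=read_camera(n);pickle.dump(c,open(n+"_"+sys.argv[1]+".pkl","wb"))
    u0,v0=proj(c,ch([-.10,0,.15]))[0].astype(int);x0,y0=u0-50,max(0,v0-45);F=6
    im=cv2.resize(c["image"][y0:y0+90,x0:x0+100,::-1],None,fx=F,fy=F,interpolation=cv2.INTER_CUBIC)
    for q,col in((0,(0,0,255)),(.1,(255,0,0))):
        p=((proj(c,ch([hand(q,-.06),hand(q,.06)]))-[x0,y0]+.5)*F).astype(int);cv2.line(im,tuple(map(int,p[0])),tuple(map(int,p[1])),col,1)
    cv2.imwrite(f"pics/{sys.argv[1]}_{n}.png",im)
E
python3 lk.py t
```

```text
29.1667 tcp [0.4824 0.0308 0.144 ] F [1.6 0.4 5.1] op -0.0001 J [-0.436  0.293  2.458  2.091  0.627 -1.137]
zax [ 0.739  0.217 -0.638] tilt deg 50.36 tilt dir 0.285 yax ang -1.2794 [ 0.287 -0.958  0.007]
chamber frame [-0.1694  0.0035  0.144 ] grasp [-0.177  -0.0002  0.151 ]
tilt comps: x 50.36 y 0.43
```

View pics/t_side.png

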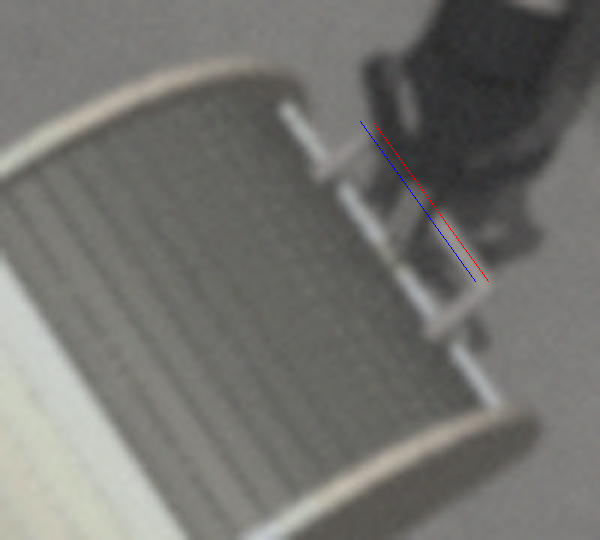

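Emit:
jog_arm:
  hand: [0, 0, 0]
  xyz:
    - [-1.5, 0.3, -4]
    - [-3, 0.6, -8]
    - [-3, 0.6, -8]
  turn: [0, 0, 0]

```text
clock: 29.52
tcp_pos: [0.4846, 0.0309, 0.1412]
ee_rot: [-2.703, -0.406, -1.299]
wrist_force: [7.6, 2.6, 19.7]
opening: -0.0002
```

```bash
python3 st.py
```

```text
29.5167 tcp [0.4846 0.0309 0.1412] F [ 7.6  2.6 19.7] op -0.0002 J [-0.439  0.315  2.468  2.138  0.658 -1.196]
zax [ 0.749  0.218 -0.626] tilt deg 51.26 tilt dir 0.283 yax ang -1.2785 [ 0.288 -0.958  0.012]
chamber frame [-0.1672  0.0039  0.1412] grasp [-0.175   0.0002  0.1481]
tilt comps: x 51.25 y 0.67
```

Emit:
jog_arm:
  hand: [0, 0, 0, 0, 0, 0, 0, 0, 0, 0]
  xyz:
    - [3, 0, 6]
    - [5, 0, 12]
    - [2, -1, 20]
    - [-15, -6, 38]
    - [-35, -12, 60]
    - [-55, -18, 80]
    - [-75, -24, 100]
    - [-90, -30, 120]
    - [-90, -30, 120]
    - [-90, -30, 120]
  turn: [0, 0, 0, 0, 0, 0, 0, 0, 0, 0]

```text
clock: 30.35
tcp_pos: [0.3949, -0.0009, 0.2627]
ee_rot: [-2.707, -0.405, -1.306]
wrist_force: [0.9, 1.0, 0.8]
opening: 0.0
```

```bash
python3 st.py; python3 lk.py u; python3 - <<'E'
from h import *
im=pickle.load(open("top_u.pkl","rb"))["image"];cv2.imwrite("pics/u_full.png",im[:,:,::-1])
E
```

```text
30.35 tcp [ 0.3949 -0.0009  0.2627] F [0.9 1.  0.8] op 0.0 J [-0.823 -0.236  2.439  1.172  0.855 -0.334]
zax [ 0.752  0.212 -0.624] tilt deg 51.38 tilt dir 0.274 yax ang -1.2825 [ 0.284 -0.959  0.018]
chamber frame [-0.2507 -0.0419  0.2627] grasp [-0.2585 -0.0455  0.2696]
tilt comps: x 51.38 y 1.01
```

View pics/u_side.png

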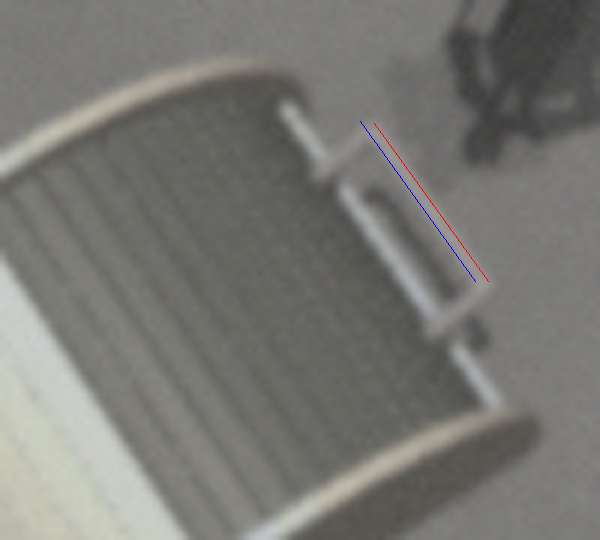

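View pics/u_top.png

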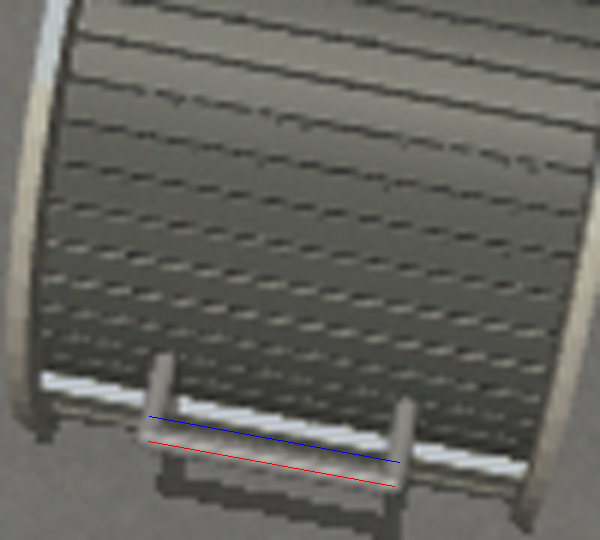

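View pics/u_full.png

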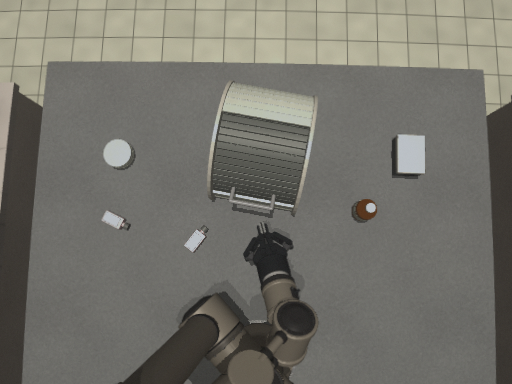

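```bash
python3 -c "
from bench import sign_off
print(sign_off())"
```

```text
the job is handed in; nothing more can be done
None
```

The job is done and handed in at 30.4 s of the 72 s allowed; no verdict was reported.

**What I did:**
- **Opening:** I gripped the handle and rolled the cover to its end stop, where I felt about 23 N. The cover was already slightly open at the start, by about 0.18 rad.
- **Tilting the tool:** The move tool can only turn the hand about the vertical. I got the 50° forward tilt by repeatedly commanding positions just out of reach, which leaned the wrist over a little each time. My first approach to the flask ran into the wrist joints' limits. I backed off, increased the tilt and turned the wrist over.
- **Placing:** I picked up the largest flask across its width, went in over the sill and set it on the stage with the cap to the front.
- **Closing:** I pushed the handle down with closed fingers until it stopped moving at about 21 N, then backed the arm clear.

**Last checks:**
- **Flask position:** Before closing, the flask's visible front part and cap were within about 1–2 mm of the target. The cover hid the rest, so I could not see the far end. The two cameras disagreed by about 3 mm on the flask while I carried it.
- **Flask level:** The tool's sideways tilt stayed within about 0.25° in every reading while it held the flask. A depth check just after lifting gave a slope of 0.5–1.5°, which I put down to measurement noise.
- **Cover:** The handle lies on the line expected for fully shut, to within about 0.02 rad.
- **Surroundings:** In the final top picture, the bottle, tip box, dishes and small flasks look to be where they were at the start. I compared them by eye only. The arm is touching nothing.

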